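# Load the rocking shaker with drained staining pots

## Task

Stop the rocking shaker by sliding its speed slider fully to the right-hand (zero) end, then turn every staining pot that drains mouth-down on the grey mat over and stand it mouth-up on the shaker's black platform. Only when all the pots stand there, slide the speed slider to the white pointer clip beside its track. Leave the other labware where it stands.

Things in the scene. Friction and masses are not known exactly. Their poses are not given: they have to be found in the camera images.
- shaker: rocking shaker, fixed: white housing with a black rubber platform 240 mm (x) x 360 mm (y) on top. Origin: on the bench under the platform's centre; platform top 75 mm above the bench. Its front (-x) is a control ledge 50 mm high, reaching 225 mm in front of the origin, with the slider track along y at x = -165 mm
- speed (a joint): speed slider: 0 = stopped, at the right-hand end of its track (the shaker's -y end); grows to 0.14 m (full speed) towards the shaker's +y. Stays where it is left; takes about 2 N
- speed_top (a point): centre of the top of the slider's black grip, which is 28 mm (across the track, x) x 20 mm (along the track, y) x 40 mm high and stands on a 40 mm wide, 14 mm high track bar; its top is about 105 mm above the bench. Grip moves along the shaker's y
- pointer: white pointer clip 28 x 16 x 8 mm, fixed on the ledge on the robot's side of the track, its tip pointing at the track (+x). Origin: under its tip; the slider is at the mark when the grip's centre has the same y as this origin in the shaker's frame (axes parallel to the shaker's)
- mat: grey draining mat 260 x 290 x 6 mm, fixed. Origin: centre of its underside
- pot1: white square staining pot, open at one end: 58 x 58 mm outside, 84 mm long, walls and base 4 mm, about 0.14 kg. Origin: centre of the open mouth (rim plane). z points from mouth to closed base (z up = mouth-down, as at the start; z down = mouth-up); x, y are normal to the side walls. Its middle is 42 mm along z. Lies stably on a side wall. May be absent
- pot2: white square staining pot, open at one end: 58 x 58 mm outside, 84 mm long, walls and base 4 mm, about 0.14 kg. Origin: centre of the open mouth (rim plane). z points from mouth to closed base (z up = mouth-down, as at the start; z down = mouth-up); x, y are normal to the side walls. Its middle is 42 mm along z. Lies stably on a side wall. May be absent
- pot3: white square staining pot, open at one end: 58 x 58 mm outside, 84 mm long, walls and base 4 mm, about 0.14 kg. Origin: centre of the open mouth (rim plane). z points from mouth to closed base (z up = mouth-down, as at the start; z down = mouth-up); x, y are normal to the side walls. Its middle is 42 mm along z. Lies stably on a side wall. May be absent
- flask: glass conical flask, 82 mm diameter, 120 mm high; bystander. Origin: centre of its underside
- reagent: amber bottle with blue cap, 68 mm diameter, 150 mm high; bystander. Origin: centre of its underside
- dishes: stack of clear round dishes, 90 mm diameter, 42 mm high; bystander. Origin: centre of its underside
- bowl: white ceramic bowl, 84 mm diameter, 40 mm high; bystander. Origin: centre of its underside

How it is judged (in metres and radians):
On the way, in this order (a step that is already met when the one before it is completed fails the run):
1. The speed slider is at its zero end (within 4 mm), before the pots are loaded (value of joint speed below 0.004 m), for 0.2 s.
2. All the pots stand mouth-up and at rest on the platform, with the slider still at its zero end (within 6 mm) (angle between each of pot1, pot2, pot3's own z axis and vertical above 3 rad and x of pot1 in the frame of shaker between -0.085 and 0.085 m and y of pot1 in the frame of shaker between -0.145 and 0.145 m and z of pot1 in the frame of shaker between 0.153 and 0.165 m and linear speed of each of pot1, pot2, pot3 below 0.02 m/s and x of pot2 in the frame of shaker between -0.085 and 0.085 m and y of pot2 in the frame of shaker between -0.145 and 0.145 m and z of pot2 in the frame of shaker between 0.153 and 0.165 m and x of pot3 in the frame of shaker between -0.085 and 0.085 m and y of pot3 in the frame of shaker between -0.145 and 0.145 m and z of pot3 in the frame of shaker between 0.153 and 0.165 m and value of joint speed below 0.006 m), for 0.3 s.
At the end, for the whole second after the job is handed in: Every pot present stands upright mouth-up (within 8 degrees), at rest and released, flat on the shaker's platform with its centre at least 35 mm inside every platform edge, and the centre of the slider's grip is level with the tip of the pointer clip within 4 mm along the track, released (angle between each of pot1, pot2, pot3's own z axis and vertical above 3 rad and x of pot1 in the frame of shaker between -0.085 and 0.085 m and y of pot1 in the frame of shaker between -0.145 and 0.145 m and z of pot1 in the frame of shaker between 0.153 and 0.165 m and linear speed of each of pot1, pot2, pot3 below 0.02 m/s and x of pot2 in the frame of shaker between -0.085 and 0.085 m and y of pot2 in the frame of shaker between -0.145 and 0.145 m and z of pot2 in the frame of shaker between 0.153 and 0.165 m and x of pot3 in the frame of shaker between -0.085 and 0.085 m and y of pot3 in the frame of shaker between -0.145 and 0.145 m and z of pot3 in the frame of shaker between 0.153 and 0.165 m and y of speed_top in the frame of pointer between -0.004 and 0.004 m and velocity of joint speed below 0.01 m/s); the robot touches nothing.
It fails at once if A bystander (conical flask, amber bottle, stack of dishes, ceramic bowl) is pushed more than 30 mm away or knocked over (distance of any of flask, reagent, dishes, bowl from where it was at the start of the episode above 0.03 m or angle between any of flask, reagent, dishes, bowl's own z axis and vertical above 0.5 rad).
Of pot1, pot2, pot3 only 2 to 3 are there at a start; the rules pass over those that are not, and their reading is None.
At some moment in a run one of pot1, pot2, pot3 may be knocked a few centimetres aside while the robot is not near it.
Once in a run the grip may slacken for a moment while it holds something.
It also fails if it takes over 210 s, if anything falls off the work surface, if the arm or the gripper's body presses on something with over 40 N, if the wrist force passes 120 N, or if a joint passes its speed limit or range.

## Robot

A 6-joint arm with a two-finger parallel gripper is mounted at the origin on the work surface. World frame = base frame: x ahead of the robot, y to its left, z up, the work surface at z = 0. Lengths are in mm, angles in rad, forces in N, time in s.
With the tool pointing down it reaches from about 350 to 775 mm from the base axis. Payload 7.3 kg.
Tool frame: the origin (TCP) lies at the very end of the fingers, on their centre line; the grasp point (between the pads) lies 19 mm behind it; z points along the fingers, y is the line along which they close (so a half turn about z gives the same grasp; the last joint's range is limited). The gripper opens to 92 mm and grips with 3 to 60 N. Pads are 19 mm wide; open, the fingers measure 130 mm over their backs; the gripper's body (75 mm by 190 mm) begins 47 mm behind the grasp point.
Start: joints at [1.051, 0.342, 1.524, -0, 1.275, -0.146], TCP at [191.694, 488.772, 226.741] pointing down, gripper open.
Joint ranges: [-2.53, 2.53], [-0.77, 2.02], [0.04, 2.7], [-1, 4.14], [0.28, 2.66], [-3.11, 3.11]. Speed limits (rad/s): [2.57, 2.57, 3.14, 3.14, 3.14, 3.14].

## Interface

Orientations are given as [roll, pitch, yaw] about the fixed x, y, z axes, in that order (R = Rz(yaw) Ry(pitch) Rx(roll)).
In Python, from plant import get_obs, optics, ticket, finder gives the robot as it stands.
- The arm moves only by the tool send_rows, never from a script. Its arguments are lists of equal length, an entry for each row: "offset": the shift along the tool's x, y, z scaled (see below), a list of three; "delta_rot": the turn, a rotation vector about the tool's x, y, z scaled (see below), a list of three. In form: {"offset": [[dx, dy, dz], ...], "delta_rot": [[rx, ry, rz], ...]}. A call has 1 to 8 rows; each row is the pose to reach, as a shift and turn from the pose commanded when the call began, along the tool's axes at that moment, turning the shorter way round; what a row does not reach only later rows make up. The controller multiplies each number of a shift by 120 mm and each number of a turn by 360 degrees. A row lasts 1/8 s, in which the tool goes at most 62.5 mm and 10.7 degrees, less where a joint would pass 70% of its speed; a pose out of reach is approached as far as the arm can. A call with a number of a shift or a turn outside -1 to 1 is refused whole. A call with a gripper value outside its range is refused whole. "grip" is the opening, from 0 (shut) to 1 (fully open), set as the call begins (left out, the last holds). The fingers move at their own pace and stop on an object; the grip force is fixed at half the most. Time passes only in rows, so rows that repeat a pose let the fingers close. It gives the time, the measured TCP pose, the force, the opening and the grip force at its end, in the units of the state.
- get_obs(): the state, without advancing time (a new reading comes with each control period).
- optics.capture(name): name is "scene" or "top" or "wrist"; returns the picture (420x560x3 uint8, red, green, blue); there is no depth.
- optics.get_calibration(name): a dict with "fx", "fy", "cx", "cy" (pixels), "world_from_camera" (4x4, takes a point from camera to world coordinates). Camera axes: x right, y down, z forward; pixel columns grow to the right and rows downward; lengths in mm; the calibration is good to about 2 mm. A picture is of the moment at which its call begins: read the wrist's pose just before it. get_calibration takes no time and is no camera call; for the wrist camera it gives the pose at the moment of the call.
- ticket.close_job(): hands the job in; it is judged then, once.
Trained networks look in the newest picture that a camera, given by its name, has taken for a name from the list of things; names that differ only in an ending like _2 or _b are one class to them, and where a whole thing is asked for, a point or a joint stands for the part that bears it (a point fixed in the world has none). Each returns a list of dicts, best first, with "confidence" (0 to 1); they miss things now and then, are a little off and sometimes report something else, mostly with a low value. They report only what shows in the picture. A call takes as long as a camera call.
- finder.boxes_of(target, camera): "box" ([left, top, right, bottom] in pixels, round what is visible of it).
- finder.silhouettes(target, camera): "region" (420x560 bool, what is visible of it) and "box" ([left, top, right, bottom] in pixels, round what is visible of it).
- finder.pinpoint(target, camera): "uv" ([column, row] in pixels: a listed point, or the origin of a listed thing).
The state is a dict: "time": time; "joint_positions": joint angles; "dq": joint speeds; "tau": joint torques, N m; "tool_pos": TCP position; "tcp_rot": TCP orientation; "contact_force": force on the tool from outside, world axes, zero at the start; "moment": the same for the moment, N m; "grip_width": finger opening in mm; "finger_force": force on a finger pad.
Only numpy, scipy, OpenCV 4.12 (cv2) and the standard library are available. Lean on these libraries where they do the work, as an engineer would, in place of code of your own. Each camera call takes 0.05 s, during which the arm holds its last target. There are 200 camera calls.

## Working session

There is one attempt and no reset: what is moved stays moved. The work goes in short steps, Python scripts to look and compute and a tool call to move; the robot and the scene stay as the last step left them, time stands still between calls to the robot, and variables do not carry over. Pictures are saved under pics/ and viewed, at most 14 in all, crops included, and the job is handed in when it is done.

Besides the shell and the picture viewer there is one more tool, called after ">>>" by a JSON object that holds its "op" and its "data". send_rows: Moves the arm, as the interface text tells. Its arguments: {"type":"object","properties":{"offset":{"type":"array"},"delta_rot":{"type":"array"},"grip":{"type":"number"}},"required":["offset","delta_rot"]}

```bash
mkdir -p pics; ls; python3 - <<'E'
from plant import get_obs, optics, ticket, finder
import cv2, numpy as np
o=get_obs(); print(o)
ims=[]
for c in ["scene","top"]:
    im=optics.capture(c); cv2.imwrite(f"pics/{c}0.png",im[...,::-1])
    K=optics.get_calibration(c); print(c,K)
    for t in ["pot1","speed_top","pointer","shaker","mat","flask","reagent","dishes","bowl"]:
        print(t,[(np.round(d["uv"]).tolist(),round(d["confidence"],2)) for d in finder.pinpoint(t,c)],[(np.round(d["box"]).tolist(),round(d["confidence"],2)) for d in finder.boxes_of(t,c)] if t in("pot1","speed_top","pointer") else "")
print(get_obs()["time"])
E
```

```text
pics
{'time': 0.0, 'joint_positions': array([ 1.05100260e+00,  3.42717878e-01,  1.52501703e+00, -8.53667168e-06,
        1.27538866e+00, -1.46007128e-01]), 'dq': array([ 1.76322567e-05, -1.33661112e-03,  6.67571224e-06,  1.99372469e-03,
        1.48083757e-03,  1.10202397e-05]), 'tau': array([-1.27938718e-03, -4.31236768e+01, -2.44219011e+01,  7.16400566e-02,
        5.59217006e-02, -1.21401745e-04]), 'tool_pos': array([191.48214033, 488.40014329, 226.04747253]), 'tcp_rot': array([-3.14007685e+00, -2.14653675e-04,  2.76780838e+00]), 'contact_force': array([0.21388888, 0.28790161, 0.14547642]), 'moment': array([ 0.0120993 , -0.01630606,  0.04064211]), 'finger_force': 0.0, 'grip_width': 91.76452087632342}
scene {'fx': 418.06388099265297, 'fy': 418.06388099265297, 'cx': 280.7714170883022, 'cy': 211.14452779312833, 'world_from_camera': array([[-5.71579902e-01,  6.28556942e-01, -5.27458610e-01,
         1.10173624e+03],
       [ 8.20538207e-01,  4.34963779e-01, -3.70841695e-01,
         2.90854130e+02],
       [-3.66973152e-03, -6.44765602e-01, -7.64371540e-01,
         8.69064645e+02],
 
[... 871 characters left out ...]
  -8.67160287e+01],
       [-1.65011553e-02, -1.58631942e-01, -9.87199888e-01,
         1.00075783e+03],
       [ 0.00000000e+00,  0.00000000e+00,  0.00000000e+00,
         1.00000000e+00]])}
pot1 [([307.0, 270.0], 0.65), ([342.0, 203.0], 0.61)] [([327.0, 183.0, 363.0, 225.0], 0.79), ([296.0, 252.0, 329.0, 286.0], 0.63)]
speed_top [([118.0, 292.0], 0.62)] [([115.0, 286.0, 135.0, 297.0], 0.69)]
pointer [([135.0, 299.0], 0.53)] []
shaker [([158.0, 220.0], 0.61)] 
mat [([341.0, 234.0], 0.83), ([341.0, 203.0], 0.24)] 
flask [([261.0, 149.0], 0.7), ([160.0, 218.0], 0.21)] 
reagent [([426.0, 195.0], 0.91), ([259.0, 150.0], 0.62)] 
dishes [([304.0, 154.0], 0.98)] 
bowl [([376.0, 314.0], 0.91)] 
1.3
```

View pics/top0.png

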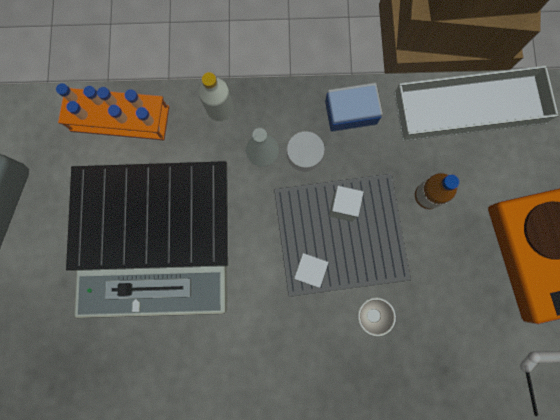

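View pics/scene0.png

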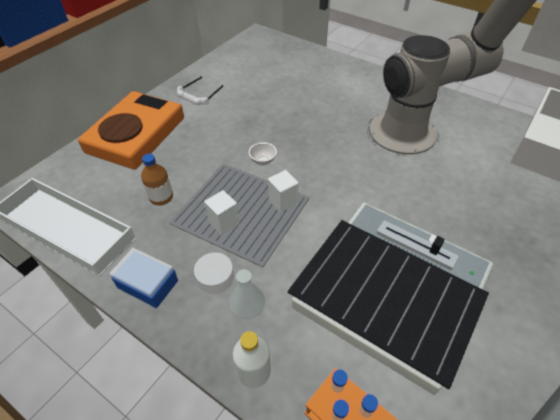

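The top view shows two pots, at about (348,201) and (311,270). The slider grip is at (124,290), the pointer at (136,302), and the bowl at (377,316) beside the lower pot. The scene view also shows only two pots.

```bash
cat > h.py <<'E'
from plant import get_obs, optics, ticket, finder
import cv2, numpy as np
from scipy.spatial.transform import Rotation as Rn
def ray(c,uv,K=None):
    K=K or optics.get_calibration(c); T=K["world_from_camera"]
    d=T[:3,:3]@[(uv[0]-K["cx"])/K["fx"],(uv[1]-K["cy"])/K["fy"],1.]
    return T[:3,3],d
def at_z(c,uv,z,K=None):
    o,d=ray(c,uv,K); return o+d*(z-o[2])/d[2]
def tri(obs):  # [(cam,uv)] or [(cam,uv,K)]
    A=np.zeros((3,3));b=np.zeros(3)
    for a in obs:
        o,d=ray(*a); d=d/np.linalg.norm(d); P=np.eye(3)-np.outer(d,d); A+=P;b+=P@o
    p=np.linalg.solve(A,b); return p
def proj(c,p,K=None):
    K=K or optics.get_calibration(c); T=np.linalg.inv(K["world_from_camera"]); q=T[:3,:3]@p+T[:3,3]
    return np.array([K["fx"]*q[0]/q[2]+K["cx"],K["fy"]*q[1]/q[2]+K["cy"]])
E
python3 - <<'E'
from h import *
im=cv2.imread("pics/top0.png"); g=cv2.cvtColor(im,cv2.COLOR_BGR2GRAY)
for box in ([325,180,370,222],[290,245,335,295]):
    l,t,r,b=box; m=(g[t:b,l:r]>185).astype(np.uint8)
    n,L,S,C=cv2.connectedComponentsWithStats(m); k=1+np.argmax(S[1:,4])
    cs,_=cv2.findContours((L==k).astype(np.uint8),0,1); rc=cv2.minAreaRect(max(cs,key=len)); bp=cv2.boxPoints(rc)+[l,t]
    P=np.array([at_z("top",p,90) for p in bp]); print("pot",bp.round(1).tolist(),P.mean(0).round(1),[np.round([np.linalg.norm(P[i-1]-P[i]),np.degrees(np.arctan2(*(P[i]-P[i-1])[[1,0]]))],1).tolist() for i in range(4)])
for n,uv,z in [("pl TL",(70,166),75),("pl TR",(227,161),75),("pl BR",(227,269),75),("pl BL",(67,270),75),("ledge BR",(225,315),50),("ledge BL",(76,317),50),("grip",(124.5,289.5),105),("ptr tip",(136,299),58),("mat",(341,234),6),("slot R",(184,288),64),("slot L",(111,290),64),("bowl",(377,316),40),("dish",(306,149),42),("reagent",(451,183),150),("flask",(260,134),120)]:
    print(n,at_z("top",uv,z).round(1))
for (a,b) in [((342,203),(283,201)),((342,203),(224,221)),((307,270),(283,201))]: print(tri([("top",a),("scene",b)]).round(1))
for s,c in (("scene0","scene"),("top0","top")):
    I=cv2.imread(f"pics/{s}.png"); x,y,w,h=((340,195,160,100) if c=="scene" else (60,255,170,70))
    cv2.imwrite(f"pics/c_{c}.png",cv2.resize(I[y:y+h,x:x+w],None,fx=4.5,fy=4.5,interpolation=cv2.INTER_CUBIC))
E
```

```text
Traceback (most recent call last):
ValueError: attempt to get argmax of an empty sequence
```

```bash
python3 - <<'E'
from h import *
im=cv2.imread("pics/top0.png"); g=cv2.cvtColor(im,cv2.COLOR_BGR2GRAY)
for box in ([325,180,370,222],[290,245,335,295]):
    l,t,r,b=box; th=0.5*(g[t:b,l:r].max()+90)+15; m=(g[t:b,l:r]>th).astype(np.uint8); print(g[t:b,l:r].max(),th)
    n,L,S,C=cv2.connectedComponentsWithStats(m); k=1+np.argmax(S[1:,4])
    cs,_=cv2.findContours((L==k).astype(np.uint8),0,1); rc=cv2.minAreaRect(max(cs,key=len)); bp=cv2.boxPoints(rc)+[l,t]
    P=np.array([at_z("top",p,90) for p in bp]); print("pot",bp.round(1).tolist(),P.mean(0).round(1),[np.round([np.linalg.norm(P[i-1]-P[i]),np.degrees(np.arctan2(*(P[i]-P[i-1])[[1,0]]))],1).tolist() for i in range(4)])
for n,uv,z in [("pl TL",(70,166),75),("pl TR",(227,161),75),("pl BR",(227,269),75),("pl BL",(67,270),75),("ledge BR",(225,315),50),("ledge BL",(76,317),50),("grip",(124.5,289.5),105),("ptr tip",(136,299),58),("mat",(341,234),6),("slot R",(184,288),64),("slot L",(111,290),64),("bowl",(377,316),40),("dish",(306,149),42),("reagent",(451,183),150),("flask",(260,134),120)]:
    print(n,at_z("top",uv,z).round(1))
for (a,b) in [((342,203),(283,201)),((342,203),(224,221)),((307,270),(283,201))]: print(tri([("top",a),("scene",b)]).round(1))
for s,c in (("scene0","scene"),("top0","top")):
    I=cv2.imread(f"pics/{s}.png"); x,y,w,h=((340,195,160,100) if c=="scene" else (60,255,170,70))
    cv2.imwrite(f"pics/c_{c}.png",cv2.resize(I[y:y+h,x:x+w],None,fx=4.5,fy=4.5,interpolation=cv2.INTER_CUBIC))
E
```

```text
180 22.0
pot [[325.0, 180.0], [369.0, 180.0], [369.0, 221.0], [325.0, 221.0]] [ 623.1 -227.7   90. ] [[92.5, -2.2], [98.0, -91.4], [92.4, 176.8], [96.4, 88.7]]
181 22.5
pot [[290.0, 245.0], [334.0, 245.0], [334.0, 294.0], [290.0, 294.0]] [ 473.4 -145.1   90. ] [[105.0, -1.5], [95.8, -91.3], [104.9, 177.6], [94.1, 88.8]]
pl TL [721.9 403.6  75. ]
pl TR [724.5  40.5  75. ]
pl BR [478.4  40.9  75. ]
pl BL [483.8 396.3  75. ]
ledge BR [377.7  49.   50. ]
ledge BL [380.  382.8  50. ]
grip [439. 255. 105.]
ptr tip [417.  246.4  58. ]
mat [ 557.5 -222.6    6. ]
slot R [439.  138.1  64. ]
slot L [438.  300.8  64. ]
bowl [ 368.1 -289.9   40. ]
dish [ 758.9 -143.6   42. ]
reagent [ 643.1 -435.3  150. ]
flask [770.9 -38.7 120. ]
[ 582.2 -146.4  136. ]
[ 628.9 -224.7   21. ]
[ 474.9 -140.    10.2]<stdin>:4: RuntimeWarning: overflow encountered in scalar add
```

View pics/c_top.png

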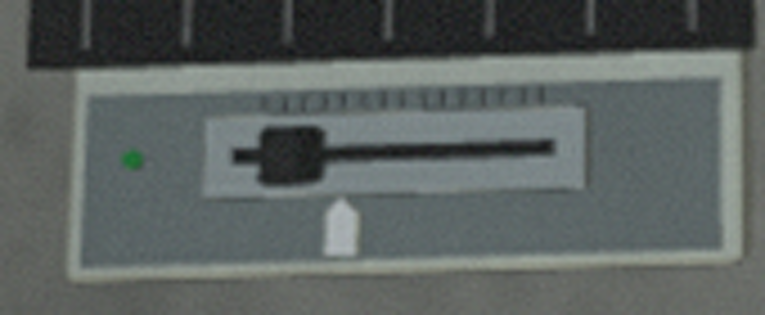

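The crop shows the grip centred at (125,289), the slot running from (111,290) to (184,288), and the pointer tip at (136,299). So the slider is near full speed and zero is to the right.

```bash
cat >> h.py <<'E'
import json
def DOWN(yaw): return Rn.from_euler("xyz",[np.pi,0,np.radians(yaw)])
def plan(wps):
    """wps: [(pos,Rotation)] -> prints deltas call by call"""
    o=get_obs(); p=o["tool_pos"]; R=Rn.from_euler("xyz",o["tcp_rot"])
    open("log.jsonl","a").write(json.dumps({k:np.asarray(o[k]).tolist() for k in ("joint_positions","tool_pos","tcp_rot")})+"\n")
    print("t",round(o["time"],2),"p",p.round(1),"rpy",o["tcp_rot"].round(3),"q",o["joint_positions"].round(2),"F",o["contact_force"].round(1),"w",round(o["grip_width"],1),round(o["finger_force"],1))
    for q,Q in wps:
        q=np.array(q,float); d=R.inv().apply(q-p)/120; r=(R.inv()*Q).as_rotvec()/(2*np.pi)
        n=int(np.ceil(max(np.linalg.norm(d)*120/62.5,np.degrees(np.linalg.norm(r)*2*np.pi)/10.7)+1e-9)); print(d.round(4).tolist(),r.round(4).tolist(),"rows>=",n,"" if abs(d).max()<=1 else "TOO FAR"); p,R=q,Q
E
python3 - <<'E'
from h import *
im=cv2.imread("pics/top0.png"); g=cv2.cvtColor(im,cv2.COLOR_BGR2GRAY)
for box in ([325,180,370,222],[290,245,335,295]):
    l,t,r,b=box; m=(g[t:b,l:r]>135).astype(np.uint8)
    n,L,S,C=cv2.connectedComponentsWithStats(m); k=1+np.argmax(S[1:,4])
    cs,_=cv2.findContours((L==k).astype(np.uint8),0,1); rc=cv2.minAreaRect(max(cs,key=len)); bp=cv2.boxPoints(rc)+[l,t]
    P=np.array([at_z("top",p,90) for p in bp]); print("pot",bp.round(1).tolist(),P.mean(0).round(1),[np.round([np.linalg.norm(P[i-1]-P[i]),np.degrees(np.arctan2(*(P[i]-P[i-1])[[1,0]]))],1).tolist() for i in range(4)])
for uvs in [((124.9,289.4),(437,239))]: print(tri([("top",uvs[0]),("scene",uvs[1])]).round(1))
R=DOWN(180)
plan([((290,400,220),R),((390,300,200),R),((437,255,150),R)])
E
```

```text
pot [[332.2, 211.0], [337.3, 185.5], [363.1, 190.6], [358.0, 216.2]] [ 622.1 -229.    90. ] [[57.6, 77.1], [59.1, -13.5], [58.1, -103.1], [58.9, 166.0]]
pot [[293.7, 278.2], [302.8, 252.8], [328.3, 261.9], [319.2, 287.3]] [ 471.9 -142.9   90. ] [[57.8, 69.3], [58.3, -21.4], [58.3, -110.9], [58.1, 158.1]]
[438.7 256.6 101.4]
t 1.3 p [191.7 488.8 226.7] rpy [3.141 0.    2.768] q [ 1.05  0.34  1.52  0.    1.28 -0.15] F [-0.4  0.4  0.6] w 91.8 0.0
[-1.0329, -0.3897, 0.0562] [0.0, 0.0, -0.0595] rows>= 3 TOO FAR
[-0.8333, -0.8333, 0.1667] [0.0, 0.0, 0.0] rows>= 3 
[-0.3917, -0.375, 0.4167] [0.0, 0.0, 0.0] rows>= 2
```

View pics/c_scene.png

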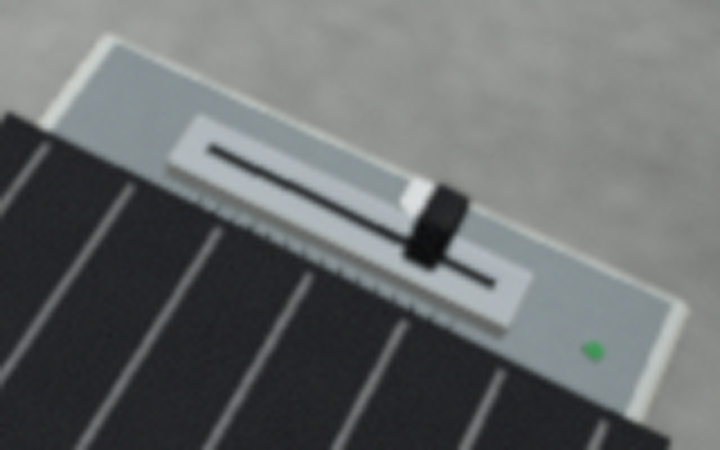

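The crop shows the grip standing just left of the pointer, which agrees with the top view. Moving to the slider now.

>>> {"op": "send_rows", "data": {"offset": [[-0.5,-0.2,0.03],[-1,-0.39,0.056],[-1,-0.39,0.056]], "delta_rot": [[0,0,-0.0297],[0,0,-0.0595],[0,0,-0.0595]], "grip": 1}}

```text
time: 1.68
tool_pos: [288.0, 399.6, 219.9]
tcp_rot: [-3.141, 0.0, -3.141]
contact_force: [0.1, 0.0, -0.2]
grip_width: 92.0
finger_force: 0.0
```

>>> {"op": "send_rows", "data": {"offset": [[-0.42,-0.42,0.08],[-0.84,-0.84,0.1667],[-0.84,-0.84,0.1667],[-0.84,-0.84,0.1667]], "delta_rot": [[0,0,0],[0,0,0],[0,0,0],[0,0,0]]}}

```text
time: 2.17
tool_pos: [387.6, 300.0, 199.8]
tcp_rot: [3.141, -0.001, 3.139]
contact_force: [0.4, -0.4, 0.3]
grip_width: 91.8
finger_force: 0.0
```

>>> {"op": "send_rows", "data": {"offset": [[-0.39,-0.37,0.4],[-0.39,-0.37,0.4],[-0.39,-0.37,0.4]], "delta_rot": [[0,0,0],[0,0,0],[0,0,0]]}}

```text
time: 2.55
tool_pos: [433.3, 256.7, 151.6]
tcp_rot: [-3.142, -0.002, 3.141]
contact_force: [0.8, 0.1, 0.5]
grip_width: 92.3
finger_force: 0.0
```

```bash
python3 - <<'E'
from h import *
R=DOWN(180)
plan([((438,255.5,78),R)])
E
```

```text
t 2.55 p [433.3 256.7 151.6] rpy [-3.142e+00 -2.000e-03  3.141e+00] q [ 0.38  0.38  1.69  0.    1.07 -1.19] F [0.8 0.1 0.5] w 92.3 0.0
[-0.0402, -0.0102, 0.6135] [-0.0, -0.0003, -0.0001] rows>= 2
```

>>> {"op": "send_rows", "data": {"offset": [[-0.04,-0.01,0.3],[-0.04,-0.01,0.61],[-0.04,-0.01,0.61],[-0.04,-0.01,0.61]], "delta_rot": [[0,0,0],[0,0,0],[0,0,0],[0,0,0]]}}

```text
time: 3.05
tool_pos: [439.1, 256.3, 80.6]
tcp_rot: [3.14, 0.002, -3.14]
contact_force: [0.4, 0.7, 0.3]
grip_width: 91.9
finger_force: 0.0
```

>>> {"op": "send_rows", "data": {"offset": [[0,0,0],[0,0,0],[0,0,0],[0,0,0],[0,0,0],[0,0,0],[0,0,0]], "delta_rot": [[0,0,0],[0,0,0],[0,0,0],[0,0,0],[0,0,0],[0,0,0],[0,0,0]], "grip": 0}}

```text
time: 3.92
tool_pos: [438.8, 255.2, 78.8]
tcp_rot: [3.141, 0.0, 3.141]
contact_force: [0.6, 2.1, -0.9]
grip_width: 26.7
finger_force: 0.8
```

```bash
python3 - <<'E'
from h import *
R=DOWN(180)
plan([((438,155.5,78),R),((438,148,78),R)])
E
```

```text
t 3.92 p [438.8 255.2  78.8] rpy [3.141 0.    3.141] q [ 0.38  0.48  1.77  0.    0.89 -1.2 ] F [ 0.6  2.1 -0.9] w 26.7 0.8
[0.0062, -0.8308, 0.0059] [0.0001, 0.0, -0.0] rows>= 2 
[-0.0, -0.0625, -0.0] [0.0, 0.0, 0.0] rows>= 1
```

>>> {"op": "send_rows", "data": {"offset": [[0,0,0],[0,-0.2,0],[0,-0.4,0],[0,-0.6,0],[0,-0.83,0],[0,-0.83,0]], "delta_rot": [[0,0,0],[0,0,0],[0,0,0],[0,0,0],[0,0,0],[0,0,0]]}}

```text
time: 4.68
tool_pos: [439.5, 154.0, 78.8]
tcp_rot: [-3.141, 0.001, 3.14]
contact_force: [3.1, -1.3, -4.0]
grip_width: 20.0
finger_force: 30.0
```

>>> {"op": "send_rows", "data": {"offset": [[0,-0.03,0],[0,-0.06,0],[0,-0.06,0]], "delta_rot": [[0,0,0],[0,0,0],[0,0,0]]}}

```text
time: 5.05
tool_pos: [439.5, 149.4, 78.8]
tcp_rot: [3.14, 0.002, -3.141]
contact_force: [5.2, 4.1, -6.4]
grip_width: 19.9
finger_force: 30.0
```

>>> {"op": "send_rows", "data": {"offset": [[0,-0.03,0],[0,-0.03,0],[0,-0.03,0]], "delta_rot": [[0,0,0],[0,0,0],[0,0,0]]}}

```text
time: 5.42
tool_pos: [439.5, 149.0, 78.8]
tcp_rot: [3.135, 0.003, 3.141]
contact_force: [5.4, 22.0, -8.8]
grip_width: 19.9
finger_force: 30.0
```

>>> {"op": "send_rows", "data": {"offset": [[0,0.04,0],[0,0.04,0],[0,0.04,0],[0,0.04,0]], "delta_rot": [[0,0,0],[0,0,0],[0,0,0],[0,0,0]], "grip": 1}}

```text
time: 5.92
tool_pos: [438.6, 149.2, 78.8]
tcp_rot: [-3.142, -0.0, 3.141]
contact_force: [-0.4, -0.5, -1.0]
grip_width: 55.2
finger_force: 0.0
```

>>> {"op": "send_rows", "data": {"offset": [[0,0,-0.5],[0,0,-1],[0,0,-1],[0,0,-1]], "delta_rot": [[0,0,0],[0,0,0],[0,0,0],[0,0,0]]}}

```text
time: 6.42
tool_pos: [438.3, 149.1, 198.4]
tcp_rot: [-3.141, -0.001, 3.141]
contact_force: [-0.0, -1.2, -0.3]
grip_width: 91.3
finger_force: 0.0
```

```bash
cat >> h.py <<'E'
def pots(tag,z=90,boxes=None):
    im=optics.capture("top"); cv2.imwrite(f"pics/{tag}.png",im[...,::-1]); g=im.min(2)
    out=[]
    for (l,t,r,b) in boxes or ([280,175,400,295],):
        n,L,S,C=cv2.connectedComponentsWithStats((g[t:b,l:r]>135).astype(np.uint8))
        for k in range(1,n):
            if S[k,4]>250:
                cs,_=cv2.findContours((L==k).astype(np.uint8),0,1); bp=cv2.boxPoints(cv2.minAreaRect(max(cs,key=len)))+[l,t]
                P=np.array([at_z("top",p,z) for p in bp]); e=P[1]-P[0]; f=P[2]-P[1]
                print("pot px",bp.mean(0).round(),P.mean(0).round(1),"sides",np.linalg.norm(e).round(1),np.linalg.norm(f).round(1),"az",np.degrees(np.arctan2(e[1],e[0])).round(1)%90)
E
python3 - <<'E'
from h import *
pots("t1")
R=DOWN(69)
plan([((450,40,200),DOWN(125)),((460,-60,200),DOWN(85)),((471.5,-143,140),R)])
K=optics.get_calibration("top")
im=cv2.imread("pics/t1.png"); cv2.imwrite("pics/t1c.png",cv2.resize(im[250:320,60:230],None,fx=4,fy=4))
E
```

```text
pot px [348. 201.] [ 622.3 -229.1   90. ] sides 58.3 58.2 az 75.8
pot px [311. 270.] [ 471.9 -142.9   90. ] sides 58.1 58.3 az 68.8
t 6.47 p [437.9 149.1 197.8] rpy [-3.141e+00 -2.000e-03  3.141e+00] q [ 0.16  0.26  1.73  0.    1.16 -1.41] F [-0.2 -0.7 -0.8] w 91.4 0.0
[-0.1012, -0.909, -0.0187] [-0.0002, -0.0003, 0.1527] rows>= 6 
[-0.7304, -0.4097, -0.0] [-0.0, -0.0, 0.1111] rows>= 4 
[-0.6807, 0.1558, 0.5] [-0.0, -0.0, 0.0444] rows>= 2
```

View pics/t1.png

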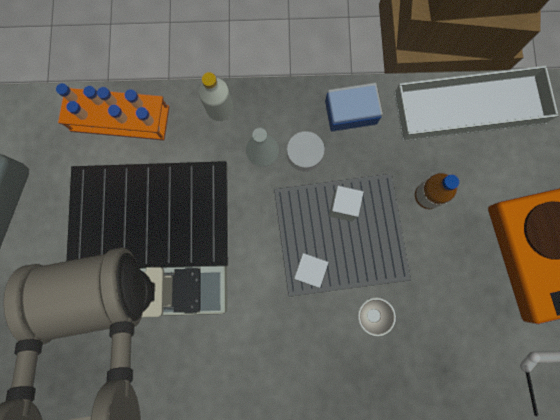

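The pots haven't moved (pixels (348,201) and (311,270)). The arm hides the slider, but the end stop was felt at 22 N. Next, pot B at (311,270).

>>> {"op": "send_rows", "data": {"offset": [[-0.02,-0.15,0],[-0.03,-0.3,0],[-0.05,-0.45,0],[-0.07,-0.6,0],[-0.09,-0.75,-0.01],[-0.1,-0.91,-0.02],[-0.1,-0.91,-0.02]], "delta_rot": [[0,0,0.025],[0,0,0.051],[0,0,0.076],[0,0,0.102],[0,0,0.127],[0,0,0.1527],[0,0,0.1527]]}}

```text
time: 7.35
tool_pos: [450.1, 39.4, 199.8]
tcp_rot: [-3.139, -0.002, 2.182]
contact_force: [0.0, 0.4, 0.3]
grip_width: 92.0
finger_force: 0.0
```

>>> {"op": "send_rows", "data": {"offset": [[-0.18,-0.1,0],[-0.37,-0.2,0],[-0.55,-0.31,0],[-0.73,-0.41,0],[-0.73,-0.41,0]], "delta_rot": [[0,0,0.028],[0,0,0.056],[0,0,0.083],[0,0,0.1111],[0,0,0.1111]]}}

```text
time: 7.98
tool_pos: [460.5, -60.1, 200.2]
tcp_rot: [-3.14, -0.001, 1.486]
contact_force: [-0.1, -0.2, 0.3]
grip_width: 91.9
finger_force: 0.0
```

>>> {"op": "send_rows", "data": {"offset": [[-0.34,0.08,0.25],[-0.68,0.156,0.5],[-0.68,0.156,0.5],[-0.68,0.156,0.5]], "delta_rot": [[0,0,0.022],[0,0,0.0444],[0,0,0.0444],[0,0,0.0444]]}}

```text
time: 8.48
tool_pos: [472.2, -141.4, 141.0]
tcp_rot: [-3.14, -0.001, 1.209]
contact_force: [0.6, -0.3, 0.0]
grip_width: 91.7
finger_force: 0.0
```

```bash
python3 - <<'E'
from h import *
R=DOWN(69)
plan([((471.9,-143,50),R)])
# wrist view of pot, from a second place, height check
im=optics.capture("wrist"); cv2.imwrite("pics/w1.png",im[...,::-1])
K=optics.get_calibration("wrist"); print(K["world_from_camera"].round(2).tolist(),proj("wrist",np.array([471.9,-142.9,90]),K))
for d in finder.boxes_of("pot1","wrist"): print(d)
# fit FK
from scipy.optimize import least_squares
L=[json.loads(l) for l in open("log.jsonl")]
def wc(q,x):
    a,L1,L2,h,off,Lt=x; r=a+L1*np.sin(q[1])+L2*np.sin(q[1]+q[2])+off*np.cos(q[1]+q[2]); z=h+L1*np.cos(q[1])+L2*np.cos(q[1]+q[2])-off*np.sin(q[1]+q[2])
    return r,z-Lt
def f(x): return np.concatenate([np.array(wc(l["joint_positions"],x))-[np.hypot(*l["tool_pos"][:2]),l["tool_pos"][2]] for l in L]+[np.array([x[0],x[4]])*.05, [.01*(x[5]-230),.01*(x[3]-200)]])
s=least_squares(f,[0,400,400,200,0,230]); print(s.x.round(1),np.abs(s.fun).max())
E
```

```text
t 8.47 p [ 472.2 -141.4  141. ] rpy [-3.140e+00 -1.000e-03  1.209e+00] q [-0.45  0.38  1.73  0.    1.03 -0.09] F [ 0.6 -0.3  0. ] w 91.7 0.0
[-0.0141, 0.0035, 0.7584] [-0.0002, -0.0001, 0.0008] rows>= 2 
[[0.93, -0.34, -0.1, 501.62], [-0.35, -0.9, -0.27, -69.12], [0.0, 0.29, -0.96, 298.77], [0.0, 0.0, 0.0, 1.0]] [276.98773669 231.28134647]
{'box': [421.6, 200.9, 556.7, 265.5], 'confidence': 0.94}
{'box': [237.7, 171.5, 323.9, 267.2], 'confidence': 0.8}
[  5.6 502.6 379.3 167.5  43.2 262.5] 2.158076542110626
```

>>> {"op": "send_rows", "data": {"offset": [[-0.014,0.004,0.38],[-0.014,0.004,0.76],[-0.014,0.004,0.76],[-0.014,0.004,0.76]], "delta_rot": [[0,0,0],[0,0,0],[0,0,0],[0,0,0]]}}

```text
time: 9.07
tool_pos: [473.3, -144.3, 51.7]
tcp_rot: [3.139, 0.0, 1.207]
contact_force: [0.6, -0.4, 0.3]
grip_width: 91.8
finger_force: 0.0
```

>>> {"op": "send_rows", "data": {"offset": [[0,0,0],[0,0,0],[0,0,0],[0,0,0],[0,0,0],[0,0,0],[0,0,0]], "delta_rot": [[0,0,0],[0,0,0],[0,0,0],[0,0,0],[0,0,0],[0,0,0],[0,0,0]], "grip": 0}}

```text
time: 9.95
tool_pos: [472.2, -144.5, 50.3]
tcp_rot: [3.141, -0.0, 1.205]
contact_force: [-0.5, 0.5, 6.2]
grip_width: 58.0
finger_force: 30.0
```

```bash
python3 - <<'E'
from h import *
R=DOWN(90)
o=get_obs(); z0=o["tool_pos"][2]
plan([((472,-143,150),DOWN(69)),((490,-45,155),R),((530,65,155),R),((575,90,155),R),((575,90,z0+73),R),((575,90,z0+69.5),R)])
E
```

```text
t 9.95 p [ 472.2 -144.5   50.3] rpy [ 3.141 -0.     1.205] q [-0.45  0.51  1.83  0.    0.8  -0.09] F [-0.5  0.5  6.2] w 58.0 30.0
[0.0109, -0.0061, -0.8311] [0.0, -0.0, 0.0001] rows>= 2 
[0.8162, -0.1526, -0.0417] [0.0, 0.0, -0.0583] rows>= 2 
[0.9167, 0.3333, 0.0] [0.0, 0.0, 0.0] rows>= 2 
[0.2083, 0.375, 0.0] [0.0, 0.0, 0.0] rows>= 1 
[0.0, -0.0, 0.2645] [0.0, 0.0, 0.0] rows>= 1 
[0.0, -0.0, 0.0292] [0.0, 0.0, 0.0] rows>= 1
```

>>> {"op": "send_rows", "data": {"offset": [[0,0,-0.3],[0.01,-0.006,-0.83],[0.01,-0.006,-0.83],[0.01,-0.006,-0.83]], "delta_rot": [[0,0,0],[0,0,0],[0,0,0],[0,0,0]]}}

```text
time: 10.45
tool_pos: [471.3, -142.8, 148.8]
tcp_rot: [-3.14, -0.0, 1.205]
contact_force: [0.2, 0.6, -1.5]
grip_width: 58.0
finger_force: 30.0
```

>>> {"op": "send_rows", "data": {"offset": [[0.27,-0.05,-0.014],[0.54,-0.1,-0.028],[0.816,-0.1526,-0.042],[0.816,-0.1526,-0.042]], "delta_rot": [[0,0,-0.02],[0,0,-0.04],[0,0,-0.0583],[0,0,-0.0583]]}}

```text
time: 10.95
tool_pos: [488.8, -43.0, 152.6]
tcp_rot: [-3.138, -0.001, 1.575]
contact_force: [0.2, 0.3, -1.2]
grip_width: 57.8
finger_force: 30.0
```

>>> {"op": "send_rows", "data": {"offset": [[0.3,0.11,0],[0.61,0.22,0],[0.917,0.333,0],[0.917,0.333,0]], "delta_rot": [[0,0,0],[0,0,0],[0,0,0],[0,0,0]]}}

```text
time: 11.45
tool_pos: [529.5, 66.3, 152.8]
tcp_rot: [-3.139, -0.0, 1.573]
contact_force: [0.2, -0.7, -2.3]
grip_width: 57.9
finger_force: 30.0
```

>>> {"op": "send_rows", "data": {"offset": [[0.1,0.19,0],[0.208,0.375,0],[0.208,0.375,0],[0.208,0.375,0.2]], "delta_rot": [[0,0,0],[0,0,0],[0,0,0],[0,0,0]]}}

```text
time: 11.95
tool_pos: [574.9, 88.6, 130.8]
tcp_rot: [3.14, 0.0, 1.57]
contact_force: [0.1, 0.2, -1.6]
grip_width: 57.7
finger_force: 30.0
```

```bash
python3 - <<'E'
from h import *
R=DOWN(90)
plan([((575,90,123.5),R),((575,90,119.8),R)])
E
```

```text
t 11.95 p [574.9  88.6 130.8] rpy [3.14 0.   1.57] q [ 0.02  0.53  1.5  -0.    1.11  0.02] F [ 0.1  0.2 -1.6] w 57.7 30.0
[0.0115, 0.0008, 0.0611] [0.0002, 0.0001, -0.0001] rows>= 1 
[0.0, -0.0, 0.0308] [0.0, 0.0, 0.0] rows>= 1
```

>>> {"op": "send_rows", "data": {"offset": [[-0.02,0,0.03],[-0.022,0,0.06],[-0.022,0,0.08],[-0.022,0,0.09],[-0.022,0,0.09]], "delta_rot": [[0,0,0],[0,0,0],[0,0,0],[0,0,0],[0,0,0]]}}

```text
time: 12.58
tool_pos: [574.8, 87.4, 120.1]
tcp_rot: [3.141, -0.0, 1.572]
contact_force: [-0.9, -0.4, -1.1]
grip_width: 57.9
finger_force: 30.0
```

>>> {"op": "send_rows", "data": {"offset": [[-0.01,0,0.01],[-0.01,0,0.015],[-0.01,0,0.015]], "delta_rot": [[0,0,0],[0,0,0],[0,0,0]]}}

```text
time: 12.95
tool_pos: [575.0, 86.5, 119.3]
tcp_rot: [3.14, -0.001, 1.572]
contact_force: [-1.8, 1.1, 6.3]
grip_width: 58.1
finger_force: 30.0
```

>>> {"op": "send_rows", "data": {"offset": [[0,0,0],[0,0,0],[0,0,0],[0,0,0]], "delta_rot": [[0,0,0],[0,0,0],[0,0,0],[0,0,0]], "grip": 1}}

```text
time: 13.45
tool_pos: [574.7, 86.1, 117.9]
tcp_rot: [-3.141, -0.0, 1.571]
contact_force: [0.2, 0.6, -0.4]
grip_width: 90.4
finger_force: 0.0
```

>>> {"op": "send_rows", "data": {"offset": [[0,0,-0.4],[0,0,-0.8],[0,0,-0.95],[-0.4,0,-0.95],[-0.8,0,-0.95],[-0.8,0,-0.95]], "delta_rot": [[0,0,0],[0,0,0],[0,0,0],[0,0,0],[0,0,0],[0,0,0]]}}

```text
time: 14.2
tool_pos: [574.7, -12.8, 231.9]
tcp_rot: [-3.141, 0.001, 1.567]
contact_force: [0.1, 0.3, -0.3]
grip_width: 91.9
finger_force: 0.0
```

```bash
python3 - <<'E'
from h import *
Rh=Rn.from_matrix(np.array([[0,1,0],[0,0,1],[1,0,0]])) # cols x=+z,y=+x,z=+y
plan([((575,0,240),Rh)])
from scipy.optimize import least_squares
L=[json.loads(l) for l in open("log.jsonl")]
def f(x):
    a,L1,L2,h,off,c=x; e=[]
    for l in L:
        q=l["joint_positions"]; t=q[1]+q[2]; az=np.arctan2(l["tool_pos"][1],l["tool_pos"][0])-q[0]; r=np.hypot(*l["tool_pos"][:2])
        e+=[a+L1*np.sin(q[1])+L2*np.sin(t)+off*np.cos(t)-r*np.cos(az), c-r*np.sin(az), h+L1*np.cos(q[1])+L2*np.cos(t)-off*np.sin(t)-l["tool_pos"][2]]
    return np.array(e+[.02*a,.02*off])
s=least_squares(f,[0,400,400,-50,0,77]); print(s.x.round(1),np.abs(s.fun).max())
E
```

```text
t 14.2 p [574.7 -12.8 231.9] rpy [-3.141e+00  1.000e-03  1.567e+00] q [-0.16  0.43  1.37 -0.    1.34 -0.15] F [ 0.1  0.3 -0.3] w 91.9 0.0
[0.1066, 0.0019, -0.0674] [0.0004, 0.2501, -0.0004] rows>= 9 
[ -1.3 510.1 379.6 -98.1  47.2  76.4] 0.9445399325420287
```

>>> {"op": "send_rows", "data": {"offset": [[0,0,0],[0,0,0],[0,0,-0.03],[0.05,0,-0.06],[0.1,0,-0.06],[0.1,0,-0.06],[0.1,0,-0.06],[0.1,0,-0.06]], "delta_rot": [[0,0.029,0],[0,0.058,0],[0,0.087,0],[0,0.116,0],[0,0.145,0],[0,0.174,0],[0,0.203,0],[0,0.23,0]]}}

```text
time: 15.2
tool_pos: [575.0, 2.1, 239.2]
tcp_rot: [3.141, -1.451, 1.572]
contact_force: [0.8, 0.5, -1.1]
grip_width: 91.8
finger_force: 0.0
```

```bash
cat >> h.py <<'E'
Rh=Rn.from_matrix(np.array([[0,1,0],[0,0,1],[1,0,0.]]))
E
python3 - <<'E'
from h import *
plan([((575,-5,240),Rh),((575,-5,130),Rh)])
E
```

```text
t 15.2 p [575.    2.1 239.2] rpy [ 3.141 -1.451  1.572] q [-0.62  0.86  1.39  1.06  1.95 -0.82] F [ 0.8  0.5 -1.1] w 91.8 0.0
[-0.0003, -0.0004, -0.0593] [-0.0, 0.0191, 0.0] rows>= 1 
[-0.9167, 0.0, 0.0] [0.0, 0.0, 0.0] rows>= 2
```

```bash
cat >> h.py <<'E'
def fk(q,Lt,x=(-1.3,510.1,379.6,-98.1,47.2,76.4)):
    a,L1,L2,h,off,c=x; t=q[1]+q[2]; r=a+L1*np.sin(q[1])+L2*np.sin(t)+off*np.cos(t); z=h+Lt+L1*np.cos(q[1])+L2*np.cos(t)-off*np.sin(t)
    R0=Rn.from_euler("z",q[0]); W=R0.apply([r,c,z]); R=R0*Rn.from_euler("y",t)*Rn.from_euler("z",q[3])*Rn.from_euler("y",q[4])*Rn.from_euler("z",q[5]+np.pi/2)
    return W,W+Lt*R.as_matrix()[:,2],R
E
python3 - <<'E'
from h import *
from scipy.optimize import least_squares
o=get_obs(); q=o["joint_positions"]
s=least_squares(lambda x: fk(q,x[0])[1]-o["tool_pos"],[250]); Lt=s.x[0]; print("Lt",Lt,s.fun.round(1)); print((Rn.from_euler("xyz",o["tcp_rot"]).inv()*fk(q,Lt)[2]).magnitude())
lo=np.array([-2.53,-.77,.04,-1,.28,-3.11]);hi=np.array([2.53,2.02,2.7,4.14,2.66,3.11])
Rf=Rh*Rn.from_euler("z",np.pi)
for p,R in [((575,-5,130),Rh),((575,106,115),Rh),((575,106,119),Rf),((575,195,119),Rf)]:
    g=lambda q: np.r_[(fk(q,Lt)[1]-p)/100,(R.inv()*fk(q,Lt)[2]).as_rotvec()]
    q0=q.copy(); q0[5]+= np.pi if R is Rf else 0
    s=least_squares(g,np.clip(q0,lo+.01,hi-.01),bounds=(lo,hi)); print(p,s.x.round(2),abs(s.fun).max().round(4),"W",fk(s.x,Lt)[0].round())
E
```

```text
Lt 318.94366384085015 [ 1.   0.1 -0.2]
3.140184917367551e-16
(575, -5, 130) [-0.63  1.1   1.36  1.06  1.95 -0.99] 0.0 W [ 575. -324.  130.]
(575, 106, 115) [-0.48  1.08  1.51  1.15  1.82 -1.07] 0.0 W [ 575. -213.  115.]
(575, 106, 119) [-0.48  1.07  1.51  1.16  1.82  2.08] 0.0 W [ 575. -213.  119.]
(575, 195, 119) [-0.34  1.05  1.59  1.27  1.73  2.05] 0.0 W [ 575. -124.  119.]
```

```bash
python3 - <<'E'
from h import *
pots("t2")
plan([((575,-10,235),DOWN(90)),((600,-120,200),DOWN(77)),((622.3,-229,140),DOWN(77)),((622.3,-229,50),DOWN(77))])
E
```

```text
pot px [308. 217.] [ 587.2 -141.    90. ] sides 72.6 84.1 az 0.7000000000000028
t 15.25 p [574.2   2.1 235.4] rpy [-3.066 -1.46   1.495] q [-0.62  0.87  1.39  1.06  1.95 -0.82] F [-2.2  0.3 -3.3] w 91.9 0.0
[-0.0146, 0.0068, -0.0997] [-0.001, -0.2325, -0.0011] rows>= 8 
[-0.9167, 0.2083, 0.2917] [0.0, -0.0, 0.0361] rows>= 2 
[-0.8432, 0.3854, 0.5] [0.0, 0.0, 0.0] rows>= 3 
[0.0, -0.0, 0.75] [0.0, 0.0, 0.0] rows>= 2
```

>>> {"op": "send_rows", "data": {"offset": [[0,0,-0.02],[0,0,-0.04],[0,0,-0.08],[0,0,-0.1],[0,0,-0.1],[0,0,-0.1],[0,0,-0.1],[0,0,-0.1]], "delta_rot": [[0,-0.029,0],[0,-0.058,0],[0,-0.087,0],[0,-0.116,0],[0,-0.145,0],[0,-0.174,0],[0,-0.203,0],[0,-0.2315,0]]}}

```text
time: 16.25
tool_pos: [575.6, -9.3, 243.1]
tcp_rot: [3.135, 0.017, 1.572]
contact_force: [0.0, -0.3, 0.5]
grip_width: 92.0
finger_force: 0.0
```

```bash
python3 - <<'E'
from h import *
pots("t3")
plan([((600,-120,200),DOWN(77)),((622.3,-229,140),DOWN(77)),((622.3,-229,50),DOWN(77))])
E
```

```text
pot px [348. 201.] [ 622.3 -229.    90. ] sides 57.5 57.4 az 75.8
t 16.3 p [575.6  -6.2 243.5] rpy [3.135 0.022 1.576] q [-0.13  0.42  1.36 -0.02  1.35 -0.13] F [-0.4  3.1  1.4] w 91.5 0.0
[-0.9408, 0.1962, 0.3846] [0.0015, 0.0034, 0.0369] rows>= 2 
[-0.8432, 0.3854, 0.5] [0.0, 0.0, 0.0] rows>= 3 
[0.0, -0.0, 0.75] [0.0, 0.0, 0.0] rows>= 2
```

>>> {"op": "send_rows", "data": {"offset": [[-0.31,0.07,0.13],[-0.63,0.13,0.26],[-0.94,0.196,0.385],[-0.94,0.196,0.385]], "delta_rot": [[0,0.002,0.013],[0,0.003,0.026],[0,0.003,0.0385],[0,0.003,0.0385]]}}

```text
time: 16.8
tool_pos: [598.3, -125.0, 194.6]
tcp_rot: [-3.141, -0.01, 1.326]
contact_force: [-0.3, 1.0, -0.4]
grip_width: 91.7
finger_force: 0.0
```

>>> {"op": "send_rows", "data": {"offset": [[-0.28,0.13,0.15],[-0.56,0.26,0.32],[-0.843,0.385,0.5],[-0.843,0.385,0.5],[-0.843,0.385,0.5]], "delta_rot": [[0,0,0],[0,0,0],[0,0,0],[0,0,0],[0,0,0]]}}

```text
time: 17.42
tool_pos: [619.6, -230.5, 135.6]
tcp_rot: [3.14, -0.01, 1.331]
contact_force: [0.1, -0.2, -0.3]
grip_width: 91.9
finger_force: 0.0
```

```bash
python3 - <<'E'
from h import *
plan([((622.3,-229,50),DOWN(76))])
E
```

```text
t 17.43 p [ 619.6 -230.5  135.6] rpy [ 3.14  -0.01   1.331] q [-0.48  0.67  1.24  0.01  1.24 -0.24] F [ 0.1 -0.2 -0.3] w 91.9 0.0
[0.0101, 0.0176, 0.7139] [0.0002, -0.0016, 0.0006] rows>= 2
```

>>> {"op": "send_rows", "data": {"offset": [[0.01,0.018,0.35],[0.01,0.018,0.714],[0.01,0.018,0.714],[0.01,0.018,0.714]], "delta_rot": [[0,-0.0016,0],[0,-0.0016,0],[0,-0.0016,0],[0,-0.0016,0]]}}

```text
time: 17.92
tool_pos: [623.2, -229.9, 51.6]
tcp_rot: [3.138, 0.001, 1.331]
contact_force: [-0.4, 0.1, 0.3]
grip_width: 92.2
finger_force: 0.0
```

>>> {"op": "send_rows", "data": {"offset": [[0,0,0],[0,0,0],[0,0,0],[0,0,0],[0,0,0],[0,0,0],[0,0,0]], "delta_rot": [[0,0,0],[0,0,0],[0,0,0],[0,0,0],[0,0,0],[0,0,0],[0,0,0]], "grip": 0}}

```text
time: 18.8
tool_pos: [621.9, -230.3, 49.2]
tcp_rot: [3.141, 0.001, 1.33]
contact_force: [-1.0, -0.1, 4.2]
grip_width: 57.8
finger_force: 30.0
```

```bash
python3 - <<'E'
from h import *
R=DOWN(90)
plan([((622,-229,160),DOWN(76)),((640,-120,225),R),((640,0,225),R),((620,110,225),R),((610,210,225),R),((600,290,170),R),((600,290,124),R)])
E
```

```text
t 18.8 p [ 621.9 -230.3   49.2] rpy [3.141e+00 1.000e-03 1.330e+00] q [-0.47  0.76  1.31 -0.    1.07 -0.23] F [-1.  -0.1  4.2] w 57.8 30.0
[0.0104, -0.0013, -0.9231] [0.0001, 0.0001, 0.0005] rows>= 2 
[0.9176, -0.0742, -0.5417] [-0.0, 0.0, -0.0389] rows>= 3 
[1.0, -0.0, -0.0] [0.0, 0.0, 0.0] rows>= 2 
[0.9167, -0.1667, -0.0] [0.0, 0.0, 0.0] rows>= 2 
[0.8333, -0.0833, -0.0] [0.0, 0.0, 0.0] rows>= 2 
[0.6667, -0.0833, 0.4583] [0.0, 0.0, 0.0] rows>= 2 
[0.0, -0.0, 0.3833] [0.0, 0.0, 0.0] rows>= 1
```

>>> {"op": "send_rows", "data": {"offset": [[0,0,-0.4],[0.01,0,-0.923],[0.01,0,-0.923],[0.01,0,-0.923]], "delta_rot": [[0,0,0],[0,0,0],[0,0,0],[0,0,0]]}}

```text
time: 19.3
tool_pos: [621.5, -228.7, 158.7]
tcp_rot: [-3.14, 0.0, 1.33]
contact_force: [0.1, 0.6, -1.9]
grip_width: 57.9
finger_force: 30.0
```

>>> {"op": "send_rows", "data": {"offset": [[0.3,-0.025,-0.18],[0.6,-0.05,-0.36],[0.918,-0.074,-0.54],[0.918,-0.074,-0.54]], "delta_rot": [[0,0,-0.013],[0,0,-0.026],[0,0,-0.0389],[0,0,-0.0389]]}}

```text
time: 19.8
tool_pos: [640.2, -117.0, 224.1]
tcp_rot: [-3.141, -0.0, 1.578]
contact_force: [0.3, -0.5, -0.4]
grip_width: 57.4
finger_force: 30.0
```

>>> {"op": "send_rows", "data": {"offset": [[0.33,0,0],[0.66,0,0],[1,0,0]], "delta_rot": [[0,0,0],[0,0,0],[0,0,0]]}}

```text
time: 20.18
tool_pos: [638.4, 0.1, 221.5]
tcp_rot: [-3.137, 0.0, 1.572]
contact_force: [0.2, 0.4, -1.5]
grip_width: 58.0
finger_force: 30.0
```

>>> {"op": "send_rows", "data": {"offset": [[0.31,-0.05,0],[0.62,-0.11,0],[0.917,-0.167,0]], "delta_rot": [[0,0,0],[0,0,0],[0,0,0]]}}

```text
time: 20.55
tool_pos: [617.9, 110.2, 221.5]
tcp_rot: [-3.137, 0.001, 1.572]
contact_force: [-0.5, -0.1, -1.9]
grip_width: 58.0
finger_force: 30.0
```

>>> {"op": "send_rows", "data": {"offset": [[0.28,-0.03,0],[0.56,-0.05,0],[0.833,-0.083,0]], "delta_rot": [[0,0,0],[0,0,0],[0,0,0]]}}

```text
time: 20.92
tool_pos: [608.1, 209.8, 221.4]
tcp_rot: [-3.137, 0.002, 1.572]
contact_force: [0.3, -0.3, -1.0]
grip_width: 57.9
finger_force: 30.0
```

>>> {"op": "send_rows", "data": {"offset": [[0.34,-0.04,0.1],[0.667,-0.083,0.3],[0.667,-0.083,0.46],[0.667,-0.083,0.46]], "delta_rot": [[0,0,0],[0,0,0],[0,0,0],[0,0,0]]}}

```text
time: 21.42
tool_pos: [596.9, 288.8, 164.7]
tcp_rot: [-3.134, 0.004, 1.573]
contact_force: [0.3, -0.2, -1.1]
grip_width: 57.8
finger_force: 30.0
```

```bash
python3 - <<'E'
from h import *
R=DOWN(90)
plan([((600,290,122),R),((600,290,118),R)])
E
```

```text
t 21.43 p [596.9 288.8 164.7] rpy [-3.134  0.004  1.573] q [ 0.34  0.65  1.18 -0.    1.32  0.33] F [ 0.3 -0.2 -1.1] w 57.8 30.0
[0.0108, 0.0287, 0.3557] [-0.0012, 0.0006, 0.0004] rows>= 1 
[0.0, -0.0, 0.0333] [0.0, 0.0, 0.0] rows>= 1
```

>>> {"op": "send_rows", "data": {"offset": [[0.01,0.029,0.2],[0.01,0.029,0.33],[0.01,0.029,0.36],[0.01,0.029,0.38],[0.01,0.029,0.39],[0.01,0.029,0.39]], "delta_rot": [[0,0,0],[0,0,0],[0,0,0],[0,0,0],[0,0,0],[0,0,0]]}}

```text
time: 22.18
tool_pos: [602.2, 291.3, 122.9]
tcp_rot: [3.141, 0.0, 1.574]
contact_force: [0.2, 0.4, -1.0]
grip_width: 58.0
finger_force: 30.0
```

>>> {"op": "send_rows", "data": {"offset": [[0,0,0],[0,0,0],[0,0,0],[0,0,0]], "delta_rot": [[0,0,0],[0,0,0],[0,0,0],[0,0,0]], "grip": 1}}

```text
time: 22.68
tool_pos: [602.0, 291.2, 122.4]
tcp_rot: [3.142, 0.0, 1.574]
contact_force: [-0.2, -0.0, -0.1]
grip_width: 90.5
finger_force: 0.0
```

>>> {"op": "send_rows", "data": {"offset": [[0,0,-0.4],[0,0,-0.9],[0,0,-1],[0,0,-1]], "delta_rot": [[0,0,0],[0,0,0],[0,0,0],[0,0,0]]}}

```text
time: 23.18
tool_pos: [602.1, 291.3, 242.9]
tcp_rot: [3.14, -0.0, 1.574]
contact_force: [1.1, 0.9, -0.2]
grip_width: 92.2
finger_force: 0.0
```

```bash
python3 - <<'E'
from h import *
R=DOWN(90)
plan([((600,180,240),R),((590,70,240),R),((575,-10,240),R)])
E
```

```text
t 23.18 p [602.1 291.3 242.9] rpy [ 3.14  -0.     1.574] q [ 0.34  0.61  1.04 -0.    1.49  0.33] F [ 1.1  0.9 -0.2] w 92.2 0.0
[-0.9275, -0.0208, 0.024] [0.0002, -0.0, 0.0005] rows>= 2 
[-0.9167, -0.0833, -0.0] [0.0, 0.0, 0.0] rows>= 2 
[-0.6667, -0.125, -0.0] [0.0, 0.0, 0.0] rows>= 2
```

>>> {"op": "send_rows", "data": {"offset": [[-0.46,-0.01,0.012],[-0.93,-0.02,0.024]], "delta_rot": [[0,0,0],[0,0,0]]}}

```text
time: 23.42
tool_pos: [598.7, 178.7, 236.5]
tcp_rot: [-3.137, 0.001, 1.576]
contact_force: [0.4, -0.1, -0.6]
grip_width: 91.7
finger_force: 0.0
```

>>> {"op": "send_rows", "data": {"offset": [[-0.46,-0.04,0],[-0.92,-0.083,0]], "delta_rot": [[0,0,0],[0,0,0]]}}

```text
time: 23.68
tool_pos: [589.0, 67.5, 236.9]
tcp_rot: [-3.137, 0.0, 1.574]
contact_force: [1.0, 0.0, 0.5]
grip_width: 91.8
finger_force: 0.0
```

>>> {"op": "send_rows", "data": {"offset": [[-0.33,-0.06,0],[-0.667,-0.125,0],[-0.667,-0.125,0]], "delta_rot": [[0,0,0],[0,0,0],[0,0,0]]}}

```text
time: 24.05
tool_pos: [574.2, -13.4, 237.3]
tcp_rot: [-3.137, 0.0, 1.57]
contact_force: [-0.8, -0.5, 0.6]
grip_width: 91.5
finger_force: 0.0
```

```bash
python3 - <<'E'
from h import *
pots("t4",159,[(60,150,235,275)])
plan([((575,-5,240),Rh)])
E
```

```text
pot px [ 87. 203.] [617.  318.6 159. ] sides 58.7 57.8 az 4.400000000000006
pot px [210. 220.] [575.1  65.1 159. ] sides 100.9 55.7 az 88.6
pot px [191. 270.] [474.5 101.8 159. ] sides 129.0 13.9 az 88.8
t 24.1 p [574.6 -11.8 237.5] rpy [-3.138 -0.     1.571] q [-0.15  0.43  1.36 -0.    1.36 -0.15] F [-0.6 -0.3 -0.4] w 91.9 0.0
[0.0567, 0.003, -0.0206] [-0.0006, 0.2499, -0.0004] rows>= 9
```

View pics/t4.png

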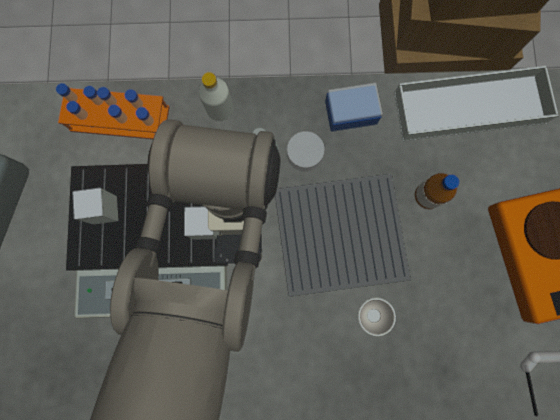

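The top view shows pot A upright at (90,203), about 3 cm from where I put it, so it was knocked. Pot B is still at the station near (200,222), partly hidden. Turning the tool to horizontal.

>>> {"op": "send_rows", "data": {"offset": [[0,0,0],[0,0,0],[0,0,-0.02],[0.03,0,-0.02],[0.056,0,-0.02],[0.056,0,-0.02],[0.056,0,-0.02],[0.056,0,-0.02]], "delta_rot": [[0,0.029,0],[0,0.058,0],[0,0.087,0],[0,0.116,0],[0,0.145,0],[0,0.174,0],[0,0.203,0],[0,0.23,0]]}}

```text
time: 25.1
tool_pos: [575.7, -3.5, 240.9]
tcp_rot: [-3.122, -1.451, 1.554]
contact_force: [0.3, 0.8, -0.7]
grip_width: 91.7
finger_force: 0.0
```

```bash
python3 - <<'E'
from h import *
pots("t5",159,[(60,150,235,260)])
plan([((575,0,180),Rh),((575,0,115),Rh),((575,105,115),Rh)])
E
```

```text
pot px [ 87. 203.] [617.4 318.5 159. ] sides 59.4 57.8 az 5.5
pot px [198. 221.] [574.6  87.6 159. ] sides 55.7 57.8 az 88.6
t 25.15 p [574.9  -3.5 237.2] rpy [-3.045 -1.461  1.477] q [-0.62  0.88  1.38  1.06  1.96 -0.81] F [-1.2  0.1 -3.6] w 92.0 0.0
[-0.4706, 0.0062, 0.0812] [-0.0004, 0.0174, -0.0017] rows>= 1 
[-0.5417, 0.0, 0.0] [0.0, 0.0, 0.0] rows>= 2 
[0.0, 0.0, 0.875] [0.0, 0.0, 0.0] rows>= 2
```

>>> {"op": "send_rows", "data": {"offset": [[-0.2,0,0.04],[-0.44,0,0.06],[-0.44,0,0.06],[-0.44,0,0.06]], "delta_rot": [[0,0.018,0],[0,0.018,0],[0,0.018,0],[0,0.018,0]]}}

```text
time: 25.65
tool_pos: [575.8, -3.0, 189.6]
tcp_rot: [3.083, -1.556, 1.634]
contact_force: [0.2, 0.2, -0.2]
grip_width: 91.9
finger_force: 0.0
```

```bash
python3 - <<'E'
from h import *
plan([((575,0,115),Rh),((575,106,115),Rh)])
print(Rn.from_euler("xyz",get_obs()["tcp_rot"]).as_matrix().round(3).tolist())
E
```

```text
t 25.65 p [575.8  -3.  189.6] rpy [ 3.083 -1.556  1.634] q [-0.62  0.99  1.37  1.08  1.98 -0.91] F [ 0.2  0.2 -0.2] w 91.9 0.0
[-0.6215, -0.0073, 0.0342] [-0.0007, 0.0023, 0.0001] rows>= 2 
[0.0, 0.0, 0.8833] [0.0, 0.0, 0.0] rows>= 2 
[[-0.001, 1.0, -0.004], [0.014, 0.004, 1.0], [1.0, 0.001, -0.014]]
```

>>> {"op": "send_rows", "data": {"offset": [[-0.3,-0.007,0.02],[-0.62,-0.007,0.034],[-0.62,-0.007,0.034],[-0.62,-0.007,0.034]], "delta_rot": [[0,0.0023,0],[0,0.0023,0],[0,0.0023,0],[0,0.0023,0]]}}

```text
time: 26.15
tool_pos: [575.3, -0.7, 116.3]
tcp_rot: [1.42, -1.568, -2.987]
contact_force: [0.5, -0.7, 0.7]
grip_width: 91.8
finger_force: 0.0
```

```bash
python3 - <<'E'
from h import *
plan([((575,106,115),Rh)])
E
```

```text
t 26.15 p [575.3  -0.7 116.3] rpy [ 1.42  -1.568 -2.987] q [-0.62  1.12  1.35  1.06  1.94 -1.  ] F [ 0.5 -0.7  0.7] w 91.8 0.0
[-0.0111, 0.001, 0.8896] [-0.0006, -0.0001, 0.0004] rows>= 2
```

>>> {"op": "send_rows", "data": {"offset": [[-0.005,0,0.2],[-0.01,0,0.4],[-0.01,0,0.6],[-0.01,0,0.8],[-0.01,0,0.89],[-0.01,0,0.89]], "delta_rot": [[0,0,0],[0,0,0],[0,0,0],[0,0,0],[0,0,0],[0,0,0]]}}

```text
time: 26.9
tool_pos: [574.2, 107.2, 113.2]
tcp_rot: [-0.185, -1.569, -1.381]
contact_force: [0.1, -0.3, -0.1]
grip_width: 91.6
finger_force: 0.0
```

>>> {"op": "send_rows", "data": {"offset": [[0,0,0],[0,0,0],[0,0,0],[0,0,0],[0,0,0],[0,0,0],[0,0,0]], "delta_rot": [[0,0,0],[0,0,0],[0,0,0],[0,0,0],[0,0,0],[0,0,0],[0,0,0]], "grip": 0}}

```text
time: 27.78
tool_pos: [574.4, 106.2, 113.1]
tcp_rot: [-0.058, -1.569, -1.509]
contact_force: [0.7, -0.8, -0.6]
grip_width: 57.6
finger_force: 30.0
```

```bash
python3 - <<'E'
from h import *
plan([((575,106,190),Rh),((575,106,190),Rh*Rn.from_euler("z",170,degrees=True))])
E
```

```text
t 27.77 p [574.4 106.2 113.1] rpy [-0.058 -1.569 -1.509] q [-0.48  1.08  1.5   1.15  1.82 -1.07] F [ 0.7 -0.8 -0.6] w 57.6 30.0
[0.6407, 0.0051, -0.0011] [-0.0005, -0.0002, -0.0] rows>= 2 
[0.0, 0.0, 0.0] [0.0, 0.0, 0.4722] rows>= 16
```

>>> {"op": "send_rows", "data": {"offset": [[0.15,0,0],[0.35,0,0],[0.55,0,0],[0.55,0,0]], "delta_rot": [[0,0,0],[0,0,0],[0,0,0],[0,0,0]]}}

```text
time: 28.28
tool_pos: [574.6, 106.1, 181.2]
tcp_rot: [1.624, -1.567, 3.091]
contact_force: [0.0, -0.5, -1.2]
grip_width: 57.4
finger_force: 30.0
```

>>> {"op": "send_rows", "data": {"offset": [[0,0,0],[0,0,0],[0,0,0],[0,0,0],[0,0,0],[0,0,0],[0,0,0],[0,0,0]], "delta_rot": [[0,0,0.028],[0,0,0.056],[0,0,0.084],[0,0,0.112],[0,0,0.14],[0,0,0.168],[0,0,0.196],[0,0,0.225]]}}

```text
time: 29.28
tool_pos: [574.2, 106.3, 178.4]
tcp_rot: [-1.569, -0.15, 0.003]
contact_force: [0.1, 0.4, -1.6]
grip_width: 57.8
finger_force: 30.0
```

>>> {"op": "send_rows", "data": {"offset": [[0,0,0],[0,0,0],[0,0,0],[0,0,0],[0,0,0],[0,0,0],[0,0,0],[0,0,0]], "delta_rot": [[0,0,0.028],[0,0,0.056],[0,0,0.084],[0,0,0.112],[0,0,0.14],[0,0,0.168],[0,0,0.196],[0,0,0.225]]}}

```text
time: 30.28
tool_pos: [574.2, 106.3, 178.4]
tcp_rot: [-1.566, 1.264, 0.008]
contact_force: [0.4, -0.3, -2.6]
grip_width: 58.0
finger_force: 30.0
```

```bash
echo 'Rf=Rh*Rn.from_euler("z",180,degrees=True)' >> h.py; python3 - <<'E'
from h import *
plan([((575,120,168),Rf),((575,202,160),Rf),((575,202,124),Rf)])
im=optics.capture("scene"); cv2.imwrite("pics/s6.png",cv2.resize(im[100:400,200:560,::-1],None,fx=2,fy=2))
E
```

```text
t 30.27 p [574.2 106.3 178.4] rpy [-1.566  1.264  0.008] q [-0.48  0.97  1.53  1.18  1.85  1.85] F [ 0.4 -0.3 -2.6] w 58.0 30.0
[0.0849, 0.0191, 0.114] [0.0005, 0.0003, 0.0488] rows>= 2 
[0.0667, 0.0, 0.6833] [0.0, 0.0, 0.0] rows>= 2 
[0.3, 0.0, 0.0] [0.0, 0.0, 0.0] rows>= 1
```

View pics/s6.png

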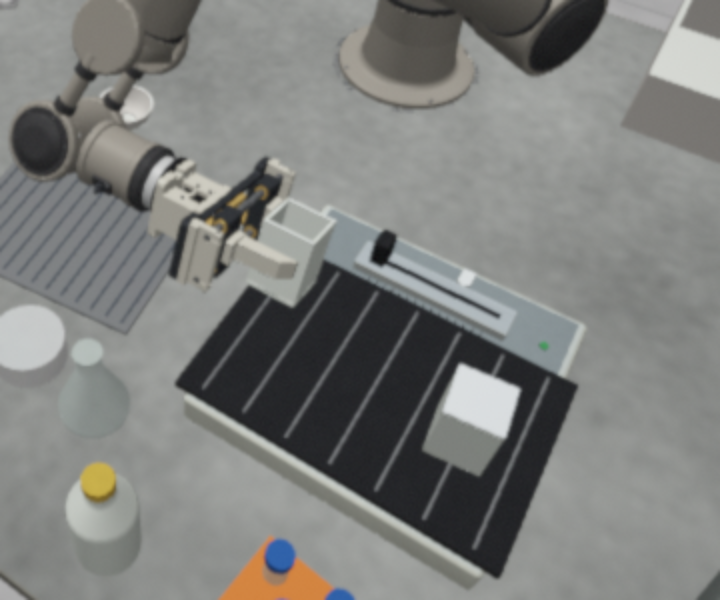

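The scene view shows pot B held mouth-up, about 12° short of the full flip. The slider is at its zero end (385,247) and pot A is mouth-down at (475,420). Moving B deeper to set it down.

>>> {"op": "send_rows", "data": {"offset": [[0.04,0.01,0.05],[0.085,0.02,0.114],[0.085,0.02,0.114]], "delta_rot": [[0,0,0.025],[0,0,0.0488],[0,0,0.0488]]}}

```text
time: 30.7
tool_pos: [574.8, 120.4, 168.0]
tcp_rot: [-1.377, 1.561, 0.198]
contact_force: [0.3, -0.3, -1.2]
grip_width: 57.4
finger_force: 30.0
```

>>> {"op": "send_rows", "data": {"offset": [[0.03,0,0.3],[0.067,0,0.683],[0.067,0,0.683],[0.067,0,0.683]], "delta_rot": [[0,0,0],[0,0,0],[0,0,0],[0,0,0]]}}

```text
time: 31.2
tool_pos: [575.1, 201.5, 160.9]
tcp_rot: [-1.439, 1.56, 0.135]
contact_force: [0.8, 0.8, -1.5]
grip_width: 57.8
finger_force: 30.0
```

```bash
python3 - <<'E'
from h import *
plan([((575,202,124),Rf),((575,202,120.5),Rf)])
E
```

```text
t 31.2 p [575.1 201.5 160.9] rpy [-1.439  1.56   0.135] q [-0.33  0.98  1.6   1.29  1.75  2.1 ] F [ 0.8  0.8 -1.5] w 57.8 30.0
[0.3076, 0.0041, 0.0036] [0.0005, 0.0002, 0.0017] rows>= 1 
[0.0292, 0.0, 0.0] [0.0, 0.0, 0.0] rows>= 1
```

>>> {"op": "send_rows", "data": {"offset": [[0.15,0,0],[0.28,0,0],[0.31,0,0],[0.325,0,0],[0.335,0,0],[0.335,0,0]], "delta_rot": [[0,0,0.0017],[0,0,0.0017],[0,0,0.0017],[0,0,0.0017],[0,0,0.0017],[0,0,0.0017]]}}

```text
time: 31.95
tool_pos: [575.4, 201.8, 121.3]
tcp_rot: [0.893, 1.568, 2.468]
contact_force: [-1.3, 0.3, 0.4]
grip_width: 57.8
finger_force: 30.0
```

>>> {"op": "send_rows", "data": {"offset": [[0.006,0,0],[0.006,0,0],[0.006,0,0],[0.006,0,0],[0.006,0,0],[0.006,0,0]], "delta_rot": [[0,0,0],[0,0,0],[0,0,0],[0,0,0],[0,0,0],[0,0,0]], "grip": 1}}

```text
time: 32.7
tool_pos: [575.3, 201.9, 119.9]
tcp_rot: [1.162, 1.567, 2.736]
contact_force: [-0.3, 0.2, 0.5]
grip_width: 91.9
finger_force: 0.0
```

>>> {"op": "send_rows", "data": {"offset": [[0,0,-0.2],[0,0,-0.5],[0,0,-0.9],[-0.2,0,-1],[-0.6,0,-1],[-1,0,-1],[-1,0,-1]], "delta_rot": [[0,0,0],[0,0,0],[0,0,0],[0,0,0],[0,0,0],[0,0,0],[0,0,0]]}}

```text
time: 33.58
tool_pos: [576.4, 81.4, 242.8]
tcp_rot: [-1.878, 1.568, -0.304]
contact_force: [0.5, -0.5, -0.1]
grip_width: 92.1
finger_force: 0.0
```

```bash
python3 - <<'E'
from h import *
pots("t7",159,[(60,150,235,260)])
# back: roll -170 then tool down with x=+y ; or direct to DOWN(-90)
print((Rf.inv()*DOWN(-90)).as_rotvec()/(2*np.pi),(Rf.inv()*DOWN(90)).as_rotvec()/(2*np.pi))
plan([((575,80,245),DOWN(-90))])
E
```

```text
pot px [ 87. 203.] [617.  318.6 159. ] sides 58.7 57.8 az 4.400000000000006
pot px [152. 222.] [575.8 183.  159. ] sides 57.9 55.8 az 88.6
[-3.92523115e-17  2.50000000e-01  1.53080850e-17] [-0.35355339  0.         -0.35355339]
t 33.62 p [576.1  81.7 240.9] rpy [ 2.407  1.57  -2.302] q [-0.51  0.88  1.5   1.18  1.92  2.27] F [ 0.   0.  -0.4] w 91.7 0.0
[-0.0344, 0.0092, -0.0139] [0.0004, 0.2499, 0.0004] rows>= 9
```

View pics/t7.png

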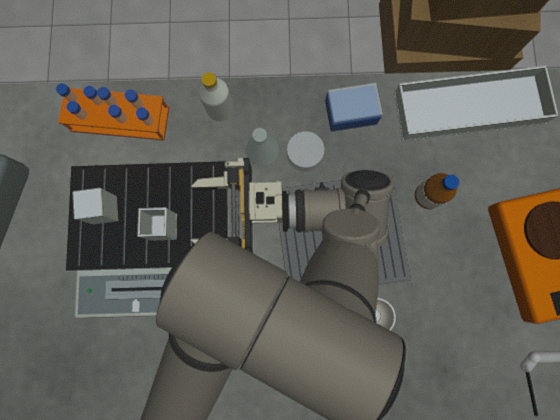

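The top view shows pot B standing mouth-up at (153,223), with its inside visible, and pot A mouth-down at (92,203). Rolling the wrist back and turning the tool down.

>>> {"op": "send_rows", "data": {"offset": [[0,0,0],[0,0,0],[0,0,0],[0,0,0],[0,0,0],[0,0,0],[0,0,0],[0,0,0]], "delta_rot": [[0,0,-0.0285],[0,0,-0.057],[0,0,-0.0855],[0,0,-0.114],[0,0,-0.1425],[0,0,-0.171],[0,0,-0.1995],[0,0,-0.228]]}}

```text
time: 34.62
tool_pos: [575.8, 81.9, 238.2]
tcp_rot: [-1.568, 0.138, 0.004]
contact_force: [0.0, -0.6, -0.0]
grip_width: 92.0
finger_force: 0.0
```

>>> {"op": "send_rows", "data": {"offset": [[0,0,0],[0,0,0],[0,0,0],[0,0,0],[0,0,0],[0,0,0],[0,0,0],[0,0,0]], "delta_rot": [[0,0,-0.0285],[0,0,-0.057],[0,0,-0.0855],[0,0,-0.114],[0,0,-0.1425],[0,0,-0.171],[0,0,-0.1995],[0,0,-0.228]]}}

```text
time: 35.62
tool_pos: [575.8, 81.9, 238.2]
tcp_rot: [-1.562, -1.294, -0.005]
contact_force: [0.1, -1.0, -0.2]
grip_width: 91.8
finger_force: 0.0
```

```bash
python3 - <<'E'
from h import *
plan([((600,120,250),DOWN(91))])
E
```

```text
t 35.62 p [575.8  81.9 238.2] rpy [-1.562 -1.294 -0.005] q [-0.51  0.88  1.5   1.18  1.92 -0.6 ] F [ 0.1 -1.  -0.2] w 91.8 0.0
[0.1495, 0.168, 0.3171] [-0.0329, -0.2489, -0.0363] rows>= 9
```

>>> {"op": "send_rows", "data": {"offset": [[0.03,0.02,0.04],[0.06,0.04,0.08],[0.08,0.06,0.12],[0.1,0.1,0.16],[0.12,0.12,0.2],[0.15,0.14,0.24],[0.15,0.168,0.28],[0.15,0.168,0.317]], "delta_rot": [[-0.004,-0.0288,-0.004],[-0.008,-0.0576,-0.008],[-0.011,-0.0864,-0.013],[-0.015,-0.115,-0.017],[-0.019,-0.144,-0.021],[-0.023,-0.173,-0.025],[-0.026,-0.2,-0.029],[-0.03,-0.228,-0.033]]}}

```text
time: 36.62
tool_pos: [600.5, 119.6, 250.4]
tcp_rot: [-3.118, -0.125, 1.568]
contact_force: [0.2, 0.1, -1.0]
grip_width: 92.0
finger_force: 0.0
```

```bash
python3 - <<'E'
from h import *
R=DOWN(95)
plan([((610,215,250),R),((616.5,318.6,190),R),((616.5,318.6,120),R)])
E
```

```text
t 36.62 p [600.5 119.6 250.4] rpy [-3.118 -0.125  1.568] q [ 0.01  0.49  1.23  0.13  1.44 -0.01] F [ 0.2  0.1 -1. ] w 92.0 0.0
[0.7888, 0.0789, 0.1002] [-0.0028, -0.02, -0.0141] rows>= 2 
[0.8553, 0.1292, 0.5] [0.0, 0.0, 0.0] rows>= 2 
[0.0, -0.0, 0.5833] [0.0, 0.0, 0.0] rows>= 2
```

>>> {"op": "send_rows", "data": {"offset": [[0.4,0.04,0.05],[0.789,0.079,0.1],[0.789,0.079,0.1],[0.789,0.079,0.1]], "delta_rot": [[-0.0014,-0.01,-0.007],[-0.0028,-0.02,-0.0141],[-0.0028,-0.02,-0.0141],[-0.0028,-0.02,-0.0141]]}}

```text
time: 37.12
tool_pos: [609.5, 215.1, 250.0]
tcp_rot: [-3.139, -0.005, 1.658]
contact_force: [0.2, -0.2, -0.5]
grip_width: 91.8
finger_force: 0.0
```

>>> {"op": "send_rows", "data": {"offset": [[0.43,0.065,0.25],[0.855,0.129,0.5],[0.855,0.129,0.5],[0.855,0.129,0.5]], "delta_rot": [[0,0,0],[0,0,0],[0,0,0],[0,0,0]]}}

```text
time: 37.62
tool_pos: [617.1, 317.3, 192.0]
tcp_rot: [-3.141, -0.005, 1.655]
contact_force: [0.3, 0.8, 0.1]
grip_width: 91.7
finger_force: 0.0
```

```bash
python3 - <<'E'
from h import *
R=DOWN(95)
plan([((616.5,318.6,120),R)])
E
```

```text
t 37.62 p [617.1 317.3 192. ] rpy [-3.141 -0.005  1.655] q [0.36 0.69 1.04 0.   1.42 0.28] F [0.3 0.8 0.1] w 91.7 0.0
[0.0081, -0.004, 0.6002] [-0.0, -0.0008, -0.0005] rows>= 2
```

>>> {"op": "send_rows", "data": {"offset": [[0.008,-0.004,0.3],[0.008,-0.004,0.6],[0.008,-0.004,0.6],[0.008,-0.004,0.6]], "delta_rot": [[0,-0.0008,0],[0,-0.0008,0],[0,-0.0008,0],[0,-0.0008,0]]}}

```text
time: 38.12
tool_pos: [617.5, 319.6, 122.8]
tcp_rot: [3.138, -0.002, 1.655]
contact_force: [-0.2, 0.5, 0.9]
grip_width: 91.7
finger_force: 0.0
```

>>> {"op": "send_rows", "data": {"offset": [[0,0,0],[0,0,0],[0,0,0],[0,0,0],[0,0,0],[0,0,0],[0,0,0]], "delta_rot": [[0,0,0],[0,0,0],[0,0,0],[0,0,0],[0,0,0],[0,0,0],[0,0,0]], "grip": 0}}

```text
time: 39.0
tool_pos: [616.0, 320.6, 120.6]
tcp_rot: [3.141, -0.001, 1.657]
contact_force: [0.1, -0.1, 1.9]
grip_width: 58.0
finger_force: 29.9
```

```bash
python3 - <<'E'
from h import *
R=DOWN(90)
plan([((616,318,225),DOWN(95)),((620,200,230),R),((590,90,230),R),((575,86,130),R)])
E
```

```text
t 39.0 p [616.  320.6 120.6] rpy [ 3.141e+00 -1.000e-03  1.657e+00] q [0.37 0.74 1.13 0.   1.27 0.28] F [ 0.1 -0.1  1.9] w 58.0 29.9
[-0.0207, -0.0014, -0.8702] [0.0002, -0.0001, -0.0002] rows>= 2 
[-0.9825, -0.0525, -0.0417] [-0.0, -0.0, 0.0139] rows>= 2 
[-0.9167, -0.25, -0.0] [0.0, 0.0, 0.0] rows>= 2 
[-0.0333, -0.125, 0.8333] [0.0, 0.0, 0.0] rows>= 2
```

>>> {"op": "send_rows", "data": {"offset": [[-0.01,0,-0.3],[-0.02,0,-0.87],[-0.02,0,-0.87],[-0.02,0,-0.87]], "delta_rot": [[0,0,0],[0,0,0],[0,0,0],[0,0,0]]}}

```text
time: 39.5
tool_pos: [615.8, 317.9, 224.2]
tcp_rot: [-3.141, -0.0, 1.657]
contact_force: [-0.3, -0.6, -2.2]
grip_width: 57.7
finger_force: 29.9
```

>>> {"op": "send_rows", "data": {"offset": [[-0.33,-0.02,-0.04],[-0.66,-0.035,-0.04],[-0.98,-0.053,-0.04]], "delta_rot": [[0,0,0.005],[0,0,0.01],[0,0,0.0139]]}}

```text
time: 39.88
tool_pos: [618.7, 198.9, 226.4]
tcp_rot: [-3.137, 0.0, 1.569]
contact_force: [0.4, 0.3, -1.9]
grip_width: 58.0
finger_force: 29.9
```

>>> {"op": "send_rows", "data": {"offset": [[-0.3,-0.08,0],[-0.61,-0.17,0],[-0.917,-0.25,0],[-0.917,-0.25,0]], "delta_rot": [[0,0,0],[0,0,0],[0,0,0],[0,0,0]]}}

```text
time: 40.38
tool_pos: [588.2, 87.9, 227.0]
tcp_rot: [-3.137, -0.0, 1.566]
contact_force: [0.1, 0.6, -1.5]
grip_width: 58.1
finger_force: 29.9
```

>>> {"op": "send_rows", "data": {"offset": [[-0.033,-0.125,0.2],[-0.033,-0.125,0.5],[-0.033,-0.125,0.82],[-0.033,-0.125,0.82]], "delta_rot": [[0,0,0],[0,0,0],[0,0,0],[0,0,0]]}}

```text
time: 40.88
tool_pos: [571.9, 87.2, 126.7]
tcp_rot: [-3.133, -0.001, 1.57]
contact_force: [0.0, -0.3, -0.6]
grip_width: 58.1
finger_force: 29.9
```

```bash
python3 - <<'E'
from h import *
R=DOWN(90)
plan([((575,86,120.5),R)])
E
```

```text
t 40.88 p [571.9  87.2 126.7] rpy [-3.133e+00 -1.000e-03  1.570e+00] q [0.02 0.54 1.5  0.   1.11 0.02] F [ 0.  -0.3 -0.6] w 58.1 29.9
[-0.0096, 0.0265, 0.0517] [-0.0014, -0.0001, -0.0001] rows>= 1
```

>>> {"op": "send_rows", "data": {"offset": [[-0.01,0.025,0.02],[-0.01,0.025,0.04],[-0.01,0.025,0.05],[-0.01,0.025,0.06],[-0.01,0.025,0.06]], "delta_rot": [[-0.0014,0,0],[-0.0014,0,0],[-0.0014,0,0],[-0.0014,0,0],[-0.0014,0,0]]}}

```text
time: 41.5
tool_pos: [577.8, 85.2, 123.9]
tcp_rot: [3.132, -0.001, 1.569]
contact_force: [0.2, 0.2, -1.9]
grip_width: 58.2
finger_force: 29.9
```

>>> {"op": "send_rows", "data": {"offset": [[0,0,0],[0,0,0],[0,0,0],[0,0,0]], "delta_rot": [[0,0,0],[0,0,0],[0,0,0],[0,0,0]], "grip": 1}}

```text
time: 42.0
tool_pos: [577.8, 85.2, 123.8]
tcp_rot: [3.132, -0.001, 1.569]
contact_force: [0.1, -0.1, -0.1]
grip_width: 90.2
finger_force: 0.0
```

>>> {"op": "send_rows", "data": {"offset": [[0,0,-0.4],[0,0,-0.8],[0,0,-0.95],[-0.4,0,-0.95],[-0.8,0,-0.95],[-0.8,0,-0.95]], "delta_rot": [[0,0,0],[0,0,0],[0,0,0],[0,0,0],[0,0,0],[0,0,0]]}}

```text
time: 42.75
tool_pos: [576.5, -13.8, 237.6]
tcp_rot: [3.132, -0.0, 1.565]
contact_force: [-0.2, 1.1, 0.5]
grip_width: 92.0
finger_force: 0.0
```

>>> {"op": "send_rows", "data": {"offset": [[0,0,0],[0,0,0],[0,0,-0.02],[0.03,0,-0.02],[0.056,0,-0.02],[0.056,0,-0.02],[0.056,0,-0.02],[0.056,0,-0.02]], "delta_rot": [[0,0.029,0],[0,0.058,0],[0,0.087,0],[0,0.116,0],[0,0.145,0],[0,0.174,0],[0,0.203,0],[0,0.23,0]]}}

```text
time: 43.75
tool_pos: [576.8, -4.2, 240.0]
tcp_rot: [3.063, -1.451, 1.647]
contact_force: [1.1, 0.3, -0.4]
grip_width: 91.6
finger_force: 0.0
```

```bash
python3 - <<'E'
from h import *
pots("t8",159,[(60,150,235,260)])
plan([((575,0,180),Rh)])
E
```

```text
pot px [201. 219.] [578.6  82.5 159. ] sides 57.7 57.8 az 88.6
pot px [152. 222.] [575.8 183.  159. ] sides 57.9 55.8 az 88.6
t 43.8 p [576.   -4.2 236.3] rpy [ 3.133 -1.461  1.577] q [-0.62  0.88  1.38  1.06  1.96 -0.82] F [-3.6 -0.3 -2.5] w 91.9 0.0
[-0.4622, -0.0089, 0.0861] [0.0005, 0.0174, 0.0001] rows>= 1
```

>>> {"op": "send_rows", "data": {"offset": [[-0.2,0,0.04],[-0.45,0,0.06],[-0.45,0,0.06],[-0.45,0,0.06]], "delta_rot": [[0,0.018,0],[0,0.019,0],[0,0.019,0],[0,0.019,0]]}}

```text
time: 44.3
tool_pos: [577.4, -3.4, 187.0]
tcp_rot: [2.158, -1.557, 2.554]
contact_force: [0.4, 0.2, 1.1]
grip_width: 91.5
finger_force: 0.0
```

```bash
python3 - <<'E'
from h import *
plan([((578.4,-3,115),Rh)])
E
```

```text
t 44.3 p [577.4  -3.4 187. ] rpy [ 2.158 -1.557  2.554] q [-0.62  1.    1.37  1.09  1.98 -0.92] F [0.4 0.2 1.1] w 91.5 0.0
[-0.5999, 0.0015, 0.0081] [0.0001, 0.0012, 0.0018] rows>= 2
```

>>> {"op": "send_rows", "data": {"offset": [[-0.3,0,0.008],[-0.6,0.0015,0.008],[-0.6,0.0015,0.008],[-0.6,0.0015,0.008]], "delta_rot": [[0,0.0012,0.0018],[0,0.0012,0.0018],[0,0.0012,0.0018],[0,0.0012,0.0018]]}}

```text
time: 44.8
tool_pos: [578.4, -3.4, 115.7]
tcp_rot: [0.76, -1.57, -2.332]
contact_force: [-0.2, -0.4, 0.7]
grip_width: 91.7
finger_force: 0.0
```

```bash
python3 - <<'E'
from h import *
plan([((578.4,101.5,115),Rh)])
E
```

```text
t 44.8 p [578.4  -3.4 115.7] rpy [ 0.76  -1.57  -2.332] q [-0.62  1.12  1.34  1.06  1.94 -1.  ] F [-0.2 -0.4  0.7] w 91.7 0.0
[-0.0067, -0.0013, 0.8741] [0.0002, -0.0001, 0.0001] rows>= 2
```

>>> {"op": "send_rows", "data": {"offset": [[0,0,0.2],[0,0,0.4],[0,0,0.6],[0,0,0.78],[0,0,0.875],[0,0,0.875]], "delta_rot": [[0,0,0],[0,0,0],[0,0,0],[0,0,0],[0,0,0],[0,0,0]]}}

```text
time: 45.55
tool_pos: [577.8, 102.8, 113.8]
tcp_rot: [-0.814, -1.568, -0.757]
contact_force: [0.2, -0.9, 0.5]
grip_width: 91.8
finger_force: 0.0
```

>>> {"op": "send_rows", "data": {"offset": [[0,0,0],[0,0,0],[0,0,0],[0,0,0],[0,0,0],[0,0,0],[0,0,0]], "delta_rot": [[0,0,0],[0,0,0],[0,0,0],[0,0,0],[0,0,0],[0,0,0],[0,0,0]], "grip": 0}}

```text
time: 46.42
tool_pos: [578.1, 101.8, 113.7]
tcp_rot: [-0.841, -1.568, -0.731]
contact_force: [0.2, -0.4, -0.8]
grip_width: 58.0
finger_force: 29.7
```

>>> {"op": "send_rows", "data": {"offset": [[0.15,0,0],[0.35,0,0],[0.55,0,0],[0.55,0,0]], "delta_rot": [[0,0,0],[0,0,0],[0,0,0],[0,0,0]]}}

```text
time: 46.92
tool_pos: [578.4, 101.7, 181.9]
tcp_rot: [1.356, -1.569, -2.928]
contact_force: [-0.4, -0.4, -1.7]
grip_width: 58.3
finger_force: 29.7
```

>>> {"op": "send_rows", "data": {"offset": [[0,0,0],[0,0,0],[0,0,0],[0,0,0],[0,0,0],[0,0,0],[0,0,0],[0,0,0]], "delta_rot": [[0,0,0.028],[0,0,0.056],[0,0,0.084],[0,0,0.112],[0,0,0.14],[0,0,0.168],[0,0,0.196],[0,0,0.225]]}}

```text
time: 47.92
tool_pos: [578.0, 101.8, 179.0]
tcp_rot: [-1.569, -0.148, -0.002]
contact_force: [-0.5, 0.0, -2.5]
grip_width: 58.0
finger_force: 29.7
```

>>> {"op": "send_rows", "data": {"offset": [[0,0,0],[0,0,0],[0,0,0],[0,0,0],[0,0,0],[0,0,0],[0,0,0],[0,0,0]], "delta_rot": [[0,0,0.028],[0,0,0.056],[0,0,0.084],[0,0,0.112],[0,0,0.14],[0,0,0.168],[0,0,0.196],[0,0,0.225]]}}

```text
time: 48.92
tool_pos: [578.0, 101.8, 179.1]
tcp_rot: [-1.564, 1.266, 0.005]
contact_force: [0.1, -0.3, -0.5]
grip_width: 58.1
finger_force: 29.7
```

```bash
python3 - <<'E'
from h import *
plan([((577,107,160),Rf)])
E
```

```text
t 48.92 p [578.  101.8 179.1] rpy [-1.564  1.266  0.005] q [-0.48  0.97  1.52  1.18  1.86  1.86] F [ 0.1 -0.3 -0.5] w 58.1 29.7
[0.1491, 0.0555, 0.0427] [-0.0002, 0.0003, 0.0486] rows>= 2
```

>>> {"op": "send_rows", "data": {"offset": [[0.07,0.03,0.02],[0.149,0.0555,0.043],[0.149,0.0555,0.043],[0.149,0.0555,0.043]], "delta_rot": [[0,0,0.025],[0,0,0.0486],[0,0,0.0486],[0,0,0.0486]]}}

```text
time: 49.42
tool_pos: [577.3, 106.8, 160.7]
tcp_rot: [-1.344, 1.561, 0.226]
contact_force: [-0.4, 0.2, -1.9]
grip_width: 58.2
finger_force: 29.7
```

```bash
python3 - <<'E'
from h import *
plan([((577,107,120.3),Rf)])
im=optics.capture("scene"); cv2.imwrite("pics/s9.png",cv2.resize(im[150:350,250:520,::-1],None,fx=2.5,fy=2.5))
E
```

```text
t 49.42 p [577.3 106.8 160.7] rpy [-1.344  1.561  0.226] q [-0.48  1.    1.52  1.18  1.84  2.13] F [-0.4  0.2 -1.9] w 58.2 29.7
[0.3369, 0.006, 0.0006] [-0.0002, 0.0003, 0.0015] rows>= 1
```

View pics/s9.png

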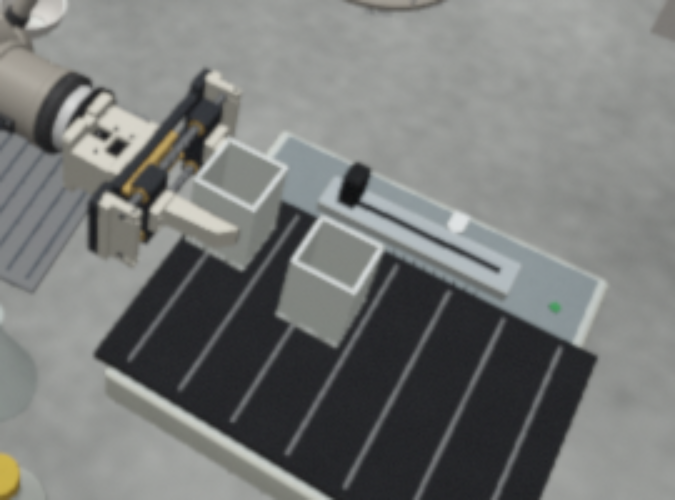

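Pot A is upright in the grip at crop (240,200). Pot B stands mouth-up at (330,280) and the slider is at zero at (353,185). Lowering A.

>>> {"op": "send_rows", "data": {"offset": [[0.15,0.003,0],[0.28,0.006,0],[0.31,0.006,0],[0.325,0.006,0],[0.335,0.006,0],[0.338,0.006,0]], "delta_rot": [[0,0,0.0015],[0,0,0.0015],[0,0,0.0015],[0,0,0.0015],[0,0,0.0015],[0,0,0.0015]]}}

```text
time: 50.22
tool_pos: [577.0, 107.0, 120.6]
tcp_rot: [0.725, 1.568, 2.295]
contact_force: [-1.5, 0.3, 1.0]
grip_width: 58.5
finger_force: 29.7
```

>>> {"op": "send_rows", "data": {"offset": [[0.004,0,0],[0.008,0,0],[0.008,0,0]], "delta_rot": [[0,0,0],[0,0,0],[0,0,0]]}}

```text
time: 50.6
tool_pos: [576.9, 107.0, 120.6]
tcp_rot: [0.36, 1.567, 1.929]
contact_force: [-1.0, -0.6, 6.0]
grip_width: 58.1
finger_force: 29.7
```

>>> {"op": "send_rows", "data": {"offset": [[0,0,0],[0,0,0],[0,0,0],[0,0,0],[0,0,0]], "delta_rot": [[0,0,0],[0,0,0],[0,0,0],[0,0,0],[0,0,0]], "grip": 1}}

```text
time: 51.22
tool_pos: [576.9, 107.0, 119.2]
tcp_rot: [0.94, 1.567, 2.509]
contact_force: [0.1, -0.4, -0.3]
grip_width: 91.4
finger_force: 0.0
```

>>> {"op": "send_rows", "data": {"offset": [[0,0,-0.2],[0,0,-0.5],[0,0,-0.9],[-0.2,0,-1],[-0.6,0,-1],[-1,0,-1],[-1,0,-1]], "delta_rot": [[0,0,0],[0,0,0],[0,0,0],[0,0,0],[0,0,0],[0,0,0],[0,0,0]]}}

```text
time: 52.1
tool_pos: [577.2, -13.8, 243.1]
tcp_rot: [-1.963, 1.566, -0.394]
contact_force: [0.8, 0.1, -0.7]
grip_width: 91.9
finger_force: 0.0
```

```bash
python3 - <<'E'
from h import *
pots("t9",159,[(60,150,235,260)])
plan([((520,0,240),DOWN(0)),((470,80,240),DOWN(0)),((438,149,170),DOWN(0))])
# waypoints along the slerp: check IK limits
o=get_obs(); R0=Rn.from_euler("xyz",o["tcp_rot"]); dv=(R0.inv()*DOWN(0)).as_rotvec()
from scipy.optimize import least_squares
lo=np.array([-2.53,-.77,.04,-1,.28,-3.11]);hi=np.array([2.53,2.02,2.7,4.14,2.66,3.11]); q=o["joint_positions"]
for s in np.linspace(0,1,9):
    p=o["tool_pos"]*(1-s)+np.array([520,0,240])*s; R=R0*Rn.from_rotvec(dv*s)
    r=least_squares(lambda q: np.r_[(fk(q,319)[1]-p)/100,(R.inv()*fk(q,319)[2]).as_rotvec()],np.clip(q,lo+1e-3,hi-1e-3),bounds=(lo,hi)); q=r.x; print(q.round(2),abs(r.fun).max().round(3),fk(q,319)[0].round())
im=optics.capture("scene"); cv2.imwrite("pics/s10.png",cv2.resize(im[150:350,250:520,::-1],None,fx=2.5,fy=2.5))
E
```

```text
pot px [198. 220.] [576.7  88.6 159. ] sides 57.7 53.7 az 88.6
pot px [152. 222.] [575.8 183.  159. ] sides 57.9 55.8 az 88.6
t 52.15 p [577.  -13.5 241. ] rpy [-2.221  1.57  -0.652] q [-0.64  0.93  1.36  1.12  2.03  2.31] F [-0.   0.4 -0.8] w 91.7 0.0
[0.008, 0.475, 0.112] [-0.1926, 0.1922, -0.1926] rows>= 12 
[-0.4167, -0.6667, -0.0] [0.0, 0.0, 0.0] rows>= 2 
[-0.2667, -0.575, 0.5833] [0.0, 0.0, 0.0] rows>= 2 
[-0.64  0.93  1.36  1.12  2.03  2.31] 0.0 [ 577. -333.  241.]
[-0.6   0.9   1.25  0.97  2.06  2.21] 0.0 [ 613. -324.  292.]
[-0.55  0.85  1.17  0.83  2.05  2.09] 0.0 [ 640. -301.  347.]
[-0.49  0.79  1.13  0.68  2.02  1.95] 0.0 [ 654. -265.  402.]
[-0.43  0.72  1.13  0.52  1.95  1.81] 0.0 [ 655. -219.  453.]
[-0.37  0.63  1.18  0.38  1.84  1.68] 0.0 [ 640. -167.  497.]
[-0.3   0.53  1.26  0.25  1.69  1.56] 0.0 [ 612. -110.  531.]
[-0.23  0.43  1.38  0.13  1.51  1.48] 0.0 [571. -53. 552.]
[-0.15  0.32  1.51  0.    1.3   1.42] 0.0 [520.  -0. 559.]
```

View pics/s10.png

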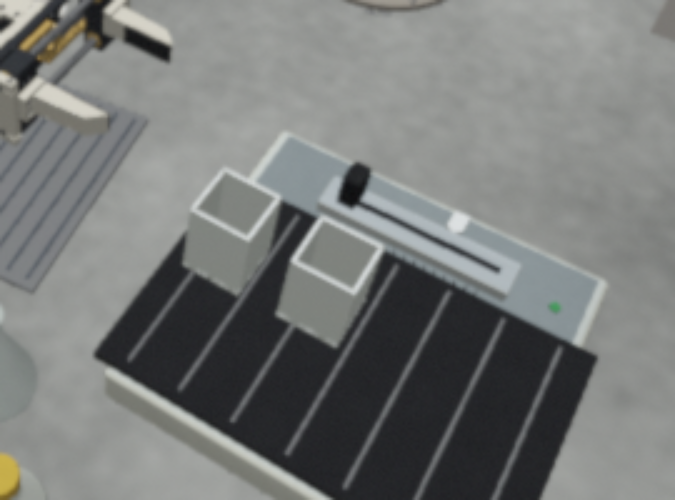

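Both pots stand mouth-up on the platform, at crop (232,230) and (330,280), and the slider is still at zero. Back to tool-down for the slider.

>>> {"op": "send_rows", "data": {"offset": [[0,0.03,0.01],[0,0.06,0.02],[0,0.1,0.03],[0,0.15,0.04],[0,0.2,0.05],[0,0.25,0.06],[0,0.3,0.07],[0,0.33,0.08]], "delta_rot": [[-0.016,0.016,-0.016],[-0.032,0.032,-0.032],[-0.048,0.048,-0.048],[-0.064,0.064,-0.064],[-0.08,0.08,-0.08],[-0.096,0.096,-0.096],[-0.112,0.112,-0.112],[-0.128,0.128,-0.128]]}}

```text
time: 53.2
tool_pos: [537.1, -3.8, 237.9]
tcp_rot: [-2.807, 0.47, -0.334]
contact_force: [0.2, 0.6, -0.9]
grip_width: 92.1
finger_force: 0.0
```

```bash
python3 - <<'E'
from h import *
plan([((470,50,240),DOWN(0)),((438,149,170),DOWN(0))])
E
```

```text
t 53.2 p [537.1  -3.8 237.9] rpy [-2.807  0.47  -0.334] q [-0.35  0.6   1.21  0.34  1.79  1.64] F [ 0.2  0.6 -0.9] w 92.1 0.0
[-0.61, -0.1316, 0.3528] [-0.0642, 0.0648, -0.0642] rows>= 4 
[-0.2667, -0.825, 0.5833] [0.0, 0.0, 0.0] rows>= 3
```

>>> {"op": "send_rows", "data": {"offset": [[-0.15,-0.03,0.09],[-0.3,-0.06,0.18],[-0.45,-0.1,0.27],[-0.61,-0.13,0.353],[-0.61,-0.13,0.353],[-0.61,-0.13,0.353]], "delta_rot": [[-0.016,0.016,-0.016],[-0.032,0.032,-0.032],[-0.048,0.048,-0.048],[-0.0642,0.0648,-0.0642],[-0.0642,0.0648,-0.0642],[-0.0642,0.0648,-0.0642]]}}

```text
time: 53.95
tool_pos: [470.6, 50.2, 240.9]
tcp_rot: [-3.138, 0.002, -0.004]
contact_force: [-0.2, -0.2, -0.0]
grip_width: 91.6
finger_force: 0.0
```

>>> {"op": "send_rows", "data": {"offset": [[-0.09,-0.28,0.1],[-0.18,-0.55,0.3],[-0.267,-0.825,0.5],[-0.267,-0.825,0.58],[-0.267,-0.825,0.58]], "delta_rot": [[0,0,0],[0,0,0],[0,0,0],[0,0,0],[0,0,0]]}}

```text
time: 54.58
tool_pos: [439.3, 148.6, 171.0]
tcp_rot: [-3.139, 0.003, -0.005]
contact_force: [0.7, 0.2, 0.5]
grip_width: 91.8
finger_force: 0.0
```

```bash
python3 - <<'E'
from h import *
plan([((438,149,78),DOWN(0))])
E
```

```text
t 54.58 p [439.3 148.6 171. ] rpy [-3.139e+00  3.000e-03 -5.000e-03] q [0.16 0.29 1.77 0.   1.09 1.73] F [0.7 0.2 0.5] w 91.8 0.0
[-0.0085, -0.0016, 0.775] [-0.0004, 0.0005, -0.0008] rows>= 2
```

>>> {"op": "send_rows", "data": {"offset": [[-0.008,0,0.3],[-0.008,0,0.6],[-0.008,0,0.775],[-0.008,0,0.775],[-0.008,0,0.775]], "delta_rot": [[0,0,0],[0,0,0],[0,0,0],[0,0,0],[0,0,0]]}}

```text
time: 55.2
tool_pos: [439.1, 149.3, 80.1]
tcp_rot: [-3.139, -0.001, -0.005]
contact_force: [-0.8, -0.2, 0.1]
grip_width: 91.8
finger_force: 0.0
```

>>> {"op": "send_rows", "data": {"offset": [[0,0,0],[0,0,0],[0,0,0],[0,0,0],[0,0,0],[0,0,0],[0,0,0],[0,0,0]], "delta_rot": [[0,0,0],[0,0,0],[0,0,0],[0,0,0],[0,0,0],[0,0,0],[0,0,0],[0,0,0]], "grip": 0}}

```text
time: 56.2
tool_pos: [437.7, 149.8, 79.0]
tcp_rot: [-3.139, 0.001, -0.003]
contact_force: [-0.2, 0.5, 0.7]
grip_width: 19.8
finger_force: 30.0
```

```bash
python3 - <<'E'
from h import *
plan([((438,230,78),DOWN(0))])
K=optics.get_calibration("wrist"); im=optics.capture("wrist"); cv2.imwrite("pics/w2.png",im[...,::-1])
print("pred",proj("wrist",np.array([417,246.4,58]),K)); print([(d["uv"],d["confidence"]) for d in finder.pinpoint("pointer","wrist")])
t=cv2.imread("pics/top0.png").min(2)
sub=t[297:314,128:145]; print(sub)
for r in range(299,312):
    row=t[r,128:146].astype(float)-np.median(t[r,120:150]); w=np.clip(row-15,0,None)
    if w.sum()>20:
        c=128+(w*np.arange(18)).sum()/w.sum(); print(r,round(c,2),at_z("top",(c,r),58).round(1))
E
```

```text
t 56.2 p [437.7 149.8  79. ] rpy [-3.139e+00  1.000e-03 -3.000e-03] q [0.16 0.42 1.89 0.   0.84 1.73] F [-0.2  0.5  0.7] w 19.8 30.0
[0.0005, -0.6685, 0.0099] [-0.0004, 0.0001, -0.0005] rows>= 2 
pred [129.20255309 278.81838011]
[([137.0, 274.1], 0.37)]
[[123 121 120 119 120 119 115 112 114 115 114 114 114 113 113 111 109]
 [110 110 106 105 102  99 103 111 105  89  91  91  89  91  89  86  80]
 [ 94  97  93  88  89  89 106 134 129  94  89  85  92  93  92  91  91]
 [ 91  91  93  94  93 111 147 166 158 128  96  92  90  93  94  91  95]
 [ 93  94  89  92 109 140 165 171 170 158 129 102  92  93  96  91  90]
 [ 96  95  90  92 127 164 170 167 166 169 163 129  96  95  93  91  92]
 [ 88  93  89 100 134 167 169 162 167 166 160 135  95  90  94  92  89]
 [ 92  91  90  99 132 164 166 166 166 165 161 132  96  91  91  95  93]
 [ 94  94  91 103 133 169 166 161 163 168 164 132  92  90  91  92  88]
 [ 93  92  92  97 131 167 166 165 166 168 162 128  92  91  84  94  94]
 [ 93  88  89  98 136 170 165 166 166 168 156 120  90  91  92  90  92]
 [ 94  91  90 100 136 165 166 165 166 165 161 113  93  93  89  92  90]
 [ 93  89  92 102 140 167 168 164 162 167 154 115  88  87  88  94  94]
 [ 92  92  90 106 152 170 169 168 167 169 160 118  89  89  87  89  96]
 [ 92  88  89 101 135 148 148 145 146 151 140 108  91  91  90  91  95]
 [ 98  98  98 101 102 102  99 108 110 110 109 105 105 113 115 118 112]
 [121 127 125 128 127 131 131 135 134 135 134 136 136 149 150 143 145]]
299 135.45 [417.  247.7  58. ]
300 135.26 [414.8 248.   58. ]
301 135.36 [412.7 247.7  58. ]
302 135.51 [410.5 247.3  58. ]
303 135.46 [408.3 247.3  58. ]
304 135.48 [406.1 247.2  58. ]
305 135.47 [403.9 247.2  58. ]
306 135.45 [401.8 247.1  58. ]
307 135.27 [399.6 247.5  58. ]
308 135.25 [397.4 247.4  58. ]
309 135.17 [395.3 247.5  58. ]
310 135.15 [393.1 247.5  58. ]
311 135.1 [390.9 247.6  58. ]
```

View pics/w2.png

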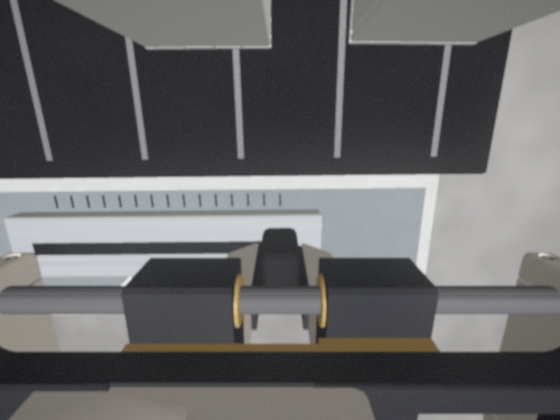

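The wrist view shows the grip held between the fingers at (283,275), with the pointer mostly hidden. The pointer's y from the top picture is about 247 mm, so I'm sliding to that.

>>> {"op": "send_rows", "data": {"offset": [[0,-0.2,0],[0,-0.4,0],[0,-0.6,0],[0,-0.75,0],[0,-0.81,0],[0,-0.81,0],[0,-0.81,0]], "delta_rot": [[0,0,0],[0,0,0],[0,0,0],[0,0,0],[0,0,0],[0,0,0],[0,0,0]]}}

```text
time: 57.18
tool_pos: [437.0, 247.0, 79.0]
tcp_rot: [-3.139, 0.003, -0.004]
contact_force: [-6.4, 2.3, 0.6]
grip_width: 19.5
finger_force: 30.0
```

Releasing, then lifting and clearing away toward the robot to look.

>>> {"op": "send_rows", "data": {"offset": [[0,0,0],[0,0,0],[0,0,0],[0,0,0],[0,0,0]], "delta_rot": [[0,0,0],[0,0,0],[0,0,0],[0,0,0],[0,0,0]], "grip": 1}}

```text
time: 57.8
tool_pos: [438.2, 247.0, 79.3]
tcp_rot: [-3.139, 0.0, -0.004]
contact_force: [-0.2, 0.0, -0.0]
grip_width: 65.5
finger_force: 0.0
```

>>> {"op": "send_rows", "data": {"offset": [[0,0,-0.5],[0,0,-1],[0,0,-1],[0,0,-1]], "delta_rot": [[0,0,0],[0,0,0],[0,0,0],[0,0,0]]}}

```text
time: 58.3
tool_pos: [437.7, 246.5, 198.8]
tcp_rot: [-3.139, 0.001, -0.004]
contact_force: [-0.2, -0.1, 0.1]
grip_width: 91.8
finger_force: 0.0
```

>>> {"op": "send_rows", "data": {"offset": [[-0.1,0.5,-0.2],[-0.1,1,-0.3],[-0.1,1,-0.3]], "delta_rot": [[0,0,0],[0,0,0],[0,0,0]]}}

```text
time: 58.68
tool_pos: [425.4, 123.5, 234.2]
tcp_rot: [-3.14, 0.002, -0.009]
contact_force: [0.1, -0.3, -0.2]
grip_width: 91.7
finger_force: 0.0
```

>>> {"op": "send_rows", "data": {"offset": [[0,0.5,0],[0,1,0],[0,1,0]], "delta_rot": [[0,0,0],[0,0,0],[0,0,0]]}}

```text
time: 59.05
tool_pos: [424.8, 4.1, 233.0]
tcp_rot: [-3.139, 0.004, -0.009]
contact_force: [0.4, 1.3, 0.5]
grip_width: 92.1
finger_force: 0.0
```

>>> {"op": "send_rows", "data": {"offset": [[0,0.5,0],[0,1,0],[0,1,0]], "delta_rot": [[0,0,0],[0,0,0],[0,0,0]]}}

```text
time: 59.42
tool_pos: [424.9, -115.0, 232.9]
tcp_rot: [-3.138, 0.003, -0.008]
contact_force: [-0.8, 0.4, 0.5]
grip_width: 91.8
finger_force: 0.0
```

```bash
python3 - <<'E'
from h import *
plan([])
pots("t11",159,[(60,150,235,260)])
im=cv2.imread("pics/t11.png"); 
T=im[140:325,55:235]; cv2.imwrite("pics/f.png",cv2.resize(T,None,fx=3.2,fy=3.2,interpolation=cv2.INTER_CUBIC))
g=im.max(2).astype(float)
for r in range(283,296):
    w=np.clip(60-g[r,110:150],0,None); w[w<8]=0
    print(r,[110+i for i in np.where(w>15)[0]][:1],[110+i for i in np.where(w>15)[0]][-1:])
for r in (302,306): 
    t=im.min(2)[r,128:146].astype(float)-95; t=np.clip(t-15,0,None); print("ptr",r,128+(t*np.arange(18)).sum()/max(t.sum(),1))
for y in (243,247,251): print("grip top at y",y,[proj("top",np.array([437.,y+e,105.])).round(1).tolist() for e in (-10,0,10)])
E
```

```text
t 59.42 p [ 424.9 -115.   232.9] rpy [-3.138e+00  3.000e-03 -8.000e-03] q [-0.44  0.18  1.73  0.    1.24  1.14] F [-0.8  0.4  0.5] w 91.8 0.0
pot px [198. 220.] [576.7  88.6 159. ] sides 57.7 53.7 az 88.6
pot px [152. 222.] [575.8 183.  159. ] sides 57.9 55.8 az 88.6
283 [np.int64(133)] [np.int64(133)]
284 [np.int64(126)] [np.int64(137)]
285 [np.int64(125)] [np.int64(137)]
286 [np.int64(125)] [np.int64(137)]
287 [np.int64(125)] [np.int64(137)]
288 [np.int64(124)] [np.int64(149)]
289 [np.int64(112)] [np.int64(149)]
290 [np.int64(112)] [np.int64(137)]
291 [np.int64(125)] [np.int64(137)]
292 [np.int64(126)] [np.int64(137)]
293 [np.int64(125)] [np.int64(137)]
294 [np.int64(125)] [np.int64(135)]
295 [] []
ptr 302 135.52380952380952
ptr 306 135.3521505376344
grip top at y 243 [[134.8, 290.2], [130.1, 290.3], [125.4, 290.4]]
grip top at y 247 [[132.9, 290.3], [128.2, 290.4], [123.5, 290.5]]
grip top at y 251 [[131.0, 290.3], [126.4, 290.4], [121.7, 290.5]]
```

View pics/f.png

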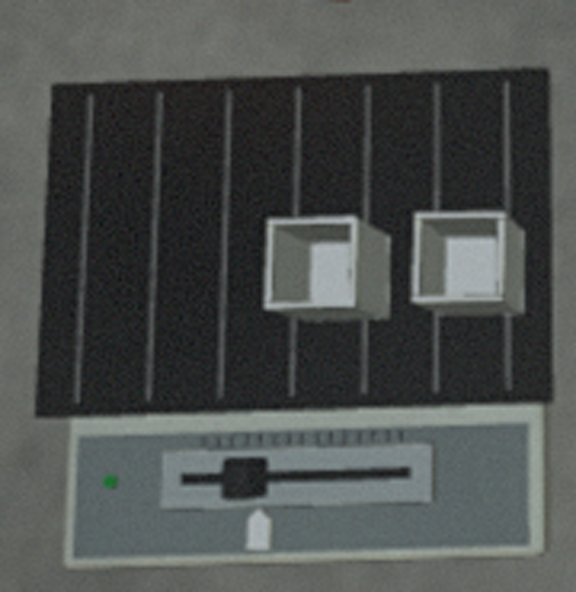

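The view shows both pots standing mouth-up and the grip at (244,477), roughly level with the pointer at (259,512). I'll check the slider offset subpixel against the start picture.

```bash
python3 - <<'E'
from h import *
def ext(f):
    g=cv2.imread(f).max(2).astype(float)[np.r_[285:288,291:294]].mean(0)
    x=np.arange(g.size); s=slice(112,145); h=75
    i=np.where(g[s]<h)[0]+112; a,b=i[0],i[-1]
    return a-(h-g[a])/(g[a-1]-g[a]), b+(h-g[b])/(g[b+1]-g[b])
for f in ("pics/top0.png","pics/t11.png"): print(f,np.round(ext(f),2))
for y in (255.2,247.): print(y,proj("top",np.array([437.,y+10,105.])).round(2),proj("top",np.array([437.,y-10,64.])).round(2))
E
```

```text
pics/top0.png [117.34 131.47]
pics/t11.png [124.12 137.93]
255.2 [119.71 290.56] [135.89 289.92]
247.0 [123.55 290.48] [139.57 289.85]
```

>>> {"op": "send_rows", "data": {"offset": [[-0.3,-0.5,0],[-0.3,-1,0],[-0.3,-1,0]], "delta_rot": [[0,0,0],[0,0,0],[0,0,0]]}}

```text
time: 59.85
tool_pos: [387.8, 12.3, 234.2]
tcp_rot: [-3.137, 0.002, 0.005]
contact_force: [0.2, -1.1, 0.1]
grip_width: 91.8
finger_force: 0.0
```

>>> {"op": "send_rows", "data": {"offset": [[-0.2,-0.5,0],[-0.3,-1,0],[-0.3,-1,0]], "delta_rot": [[0,0,0],[0,0,0],[0,0,0]]}}

```text
time: 60.22
tool_pos: [351.7, 131.4, 234.6]
tcp_rot: [-3.138, 0.002, 0.006]
contact_force: [-0.2, 0.1, -0.5]
grip_width: 91.6
finger_force: 0.0
```

>>> {"op": "send_rows", "data": {"offset": [[0,-0.5,0],[0,-1,0],[0,-1,0],[0,-1,0],[0,-1,0]], "delta_rot": [[0,0,0],[0,0,0],[0,0,0],[0,0,0],[0,0,0]]}}

```text
time: 60.85
tool_pos: [354.3, 245.7, 235.2]
tcp_rot: [-3.139, 0.001, -0.005]
contact_force: [-0.0, -0.2, 0.3]
grip_width: 92.0
finger_force: 0.0
```

```bash
python3 - <<'E'
from h import *
plan([])
K=optics.get_calibration("wrist"); im=optics.capture("wrist"); cv2.imwrite("pics/w3.png",im[...,::-1])
for y in (245,247,249): print(y,"grip",proj("wrist",np.array([437.,y,105]),K).round(1),"ptr",proj("wrist",np.array([415.,y,58]),K).round(1))
json.dump({k:np.asarray(v).tolist() for k,v in K.items()},open("K3.json","w"))
E
```

```text
t 60.85 p [354.3 245.7 235.2] rpy [-3.139e+00  1.000e-03 -5.000e-03] q [0.43 0.16 1.75 0.   1.23 2.  ] F [-0.  -0.2  0.3] w 92.0 0.0
245 grip [279.2 112.4] ptr [279.5 134.7]
247 grip [276.9 112.4] ptr [277.6 134.7]
249 grip [274.7 112.4] ptr [275.7 134.7]
```

View pics/w3.png

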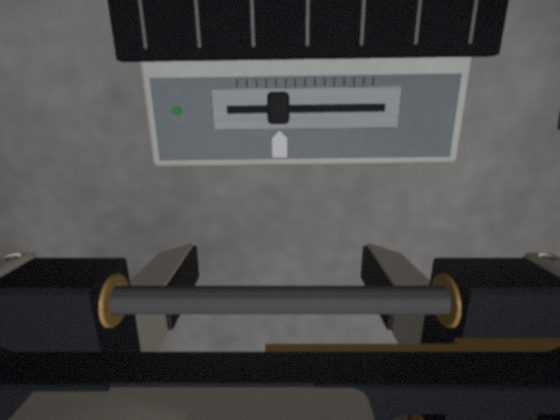

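The wrist view from directly above shows the grip at column 278 and the pointer at column 279.5, which puts them level within about 1.5 mm. Handing in.

```bash
python3 -c "
from plant import ticket
print(ticket.close_job())"
```

```text
the job is handed in; nothing more can be done
None
```

I handed the job in at about 61 s: the slider was zeroed first, both pots found on the mat now stand mouth-up on the platform, and the slider is at the pointer clip within about 1.5 mm. The hand-in returned no verdict.

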